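# Set the chute on its spacer and feed a ball into the gift mug

## Task

Make up a ball-in-mug gift: stand the tall yellow spacer upright on the white square of the grey plinth under the raised orange chute, gently lower the chute (do not let it slam) until its roller rests on the spacer, then put the red-spotted ball from the table top into the upper end of the chute and let it go so that it rolls down into the blue mug. Leave the mug, the blue spacer and the black-spotted ball where they are.

Things in the scene. Friction and masses are not known exactly. Their poses are not given: they have to be found in the camera images.
- feeder: Filling station, fixed to the table. Origin on the table under the chute's hinge; z up, x points level from the hinge toward the chute's free end (roughly to the robot's right; yaw varies), y across. Base plate 295 x 160 x 6 mm. The mug stands at x = -60 mm under a white funnel. Two aluminium uprights at x = 0, y = +-76 mm reach z = 166 mm.
- funnel (a point): Centre of the white funnel's top rim (139 mm diameter, 136 mm above the table, throat 69 mm) over the mug, 60 mm from the hinge. A clear guard closes three sides of it, open to the chute: station x from -128 to +6 mm, y +-76 mm, up to 200 mm above the table.
- pad (a point): Centre of the white 54 mm square on top of the grey plinth (70 along x, 80 along y, top 62 mm above the table), where the tall spacer shall stand; x = 117 mm, y = 0 of the station. The chute's roller comes down over it.
- hinge (a point): Middle of the chute's hinge axis, which lies level along the station's y, 140 mm above the table. A point at distance r along the chute is at r cos(angle) along the station's x and r sin(angle) above the axis.
- chute (a joint): Angle of the orange chute (rad): 0 = level, grows as the free end rises; stops at -0.12 and 1.45; starts raised at 1.25 to 1.38. The hinge has friction: above about 1.1 rad it stays where it is left, below that it falls by its own weight (0.4 kg) unless held. It takes only a few N at the bar. Resting on the tall spacer on the plinth it reads 0.35 (20 degrees).
- roller (a point): Centre of the steel roller (16 mm diameter, 60 mm long across) under the chute, 120 mm from the hinge along the chute and 12 mm below its hinge line: the part that must rest on the spacer's top.
- chute_bar (a point): Middle of the round steel lifting bar, 12 mm diameter, 90 mm long along the station's y, 195 mm from the hinge axis at the chute's free end, 48 mm beyond the end wall, carried by two thin rods at y = +-42 mm. Grasp or push it here.
- hopper (a point): Where a ball's centre lies when it touches both walls of the chute's 90 degree V trough near its upper end, 105 mm from the hinge. Its x runs along the chute to the free end, z square to the chute; moves with it. Here the walls flare to a hopper 144 mm wide, rims 19 mm above this point; an end wall stands 42 mm beyond it, 16 mm higher than this point. The hinge end is open.
- mug_foot (a point): Blue mug standing in the station under the funnel: centre of its underside, z up along its axis. 84 mm diameter, 95 mm high, about 74 mm wide inside, handle sideways or away from the chute. Loose, 0.33 kg.
- tall_spacer_centre (a point): Tall yellow spacer block, 50 x 50 mm and 100 mm high, 0.25 kg, upright: its centre, half-way up. Axes along its edges, z up.
- short_spacer_centre (a point): Shorter blue spacer block, 50 x 50 mm and 75 mm high (wrong one, leave it): its centre.
- red_ball_centre (a point): Red-spotted white foam ball, about 62 mm diameter, slightly flat where it rests, 0.03 kg: its centre, 30 mm above the table.
- black_ball_centre (a point): Black-spotted white foam ball, about 62 mm diameter (leave it): its centre.
Mind the look-alikes: they are no part of the job. What is shaped like the part that bears mug_foot but pink is not meant.

How it is judged:
By the outcome, as a careful person would: the job done as asked, in the order asked, and still so for the second after the job is handed in, with the robot touching nothing.
It also fails if it takes over 72 s, if anything falls off the work surface, if the arm or the gripper's body presses on something with over 40 N, if the wrist force passes 120 N, or if a joint passes its speed limit or range.

## Robot

A 6-joint arm with a two-finger parallel gripper is mounted at the origin on the work surface; the furniture and walls round the work are solid. World frame = base frame: x ahead of the robot, y to its left, z up, the work surface at z = 0. Lengths are in m, angles in degrees, forces in N, time in s.
With the tool pointing down it reaches from about 0.325 to 0.85 m from the base axis. Payload 15.5 kg.
Tool frame: the origin (TCP) lies at the very end of the fingers, on their centre line; the grasp point (between the pads) lies 19 mm behind it (arm.pinch_z is the distance from the TCP to the grasp point, in m); x points along the fingers, z is the direction in which the jaws open and shut, and the axes are right-handed (so a half turn about x gives the same grasp; the last joint's range is limited). The gripper opens to 91 mm and grips with 3 to 60 N. Pads are 32 mm wide; open, the fingers measure 118 mm over their backs; the gripper's body (76 mm by 178 mm) begins 60 mm behind the grasp point.
Start: joints at [-77.435, 28.281, 77.091, -0, 74.628, -5.472], TCP at [0.194, -0.594, 0.175] pointing down, gripper open.
Joint ranges: [-166.48, 166.48], [-47.26, 123.95], [12.59, 153.08], [-70.14, 250.14], [6.76, 159.57], [-176.63, 176.63]. Speed limits (degrees/s): [108.29, 108.29, 147.25, 172.46, 172.46, 172.46].

## Interface

Orientations are given as [roll, pitch, yaw] about the fixed x, y, z axes, in that order (R = Rz(yaw) Ry(pitch) Rx(roll)).
In Python, from workcell import monitor, imaging, arm gives the robot as it stands.
- The arm moves only by the shell command python3 -m creep 'ROWS' [OPENING] [FORCE]. ROWS is JSON, a list of rows, each an object of numbers: "tx", "ty", "tz": the shift along the tool's x, y, z in mm; "wx", "wy", "wz": the turn, a rotation vector about the tool's x, y, z in degrees. In form: [{"tx": .., "ty": .., "tz": .., "wx": .., "wy": .., "wz": ..}, ...]. A call has 1 to 12 rows; each row shifts and turns the pose as measured when the row begins, along the tool's axes as they then stand; what a row does not reach is not made up. A row lasts 1/12 s, in which the tool goes at most 41.7 mm and 7.16 degrees, less where a joint would pass 70% of its speed; a pose out of reach is approached as far as the arm can. A call is refused whole if a number of a shift passes 41.7 or a number of a turn 7.16, either way. A call with a gripper value outside its range is refused whole. OPENING is the opening, from 0 (shut) to 1 (fully open), set as the call begins (- or left out, the last holds). The fingers move at their own pace and stop on an object; FORCE is the grip in N (left out, the last holds). Time passes only in rows, so rows that do not move let the fingers close. It gives the time, the measured TCP pose, the force and the opening at its end, in the units of the state.
- monitor.observe(): the state, without advancing time (a new reading comes with each control period).
- imaging.capture(name): name is "side" or "top"; returns (picture, depth): 384x512x3 uint8, red, green, blue; 384x512 float32, m along the optical axis (not along the pixel's ray), 0 where there is no reading.
- imaging.camera_info(name): a dict with "fovy" (degrees; the focal length in pixels is half the picture's height over the tangent of half this angle, whatever the lens; pixels are square), "cx", "cy" (the principal point, pixels), "world_to_cam" (4x4, takes a point from world to camera coordinates). Camera axes: x right, y down, z forward; pixel columns grow to the right and rows downward; lengths in m; the calibration is good to about 2 mm. A picture is of the moment at which its call begins. camera_info takes no time and is no camera call.
- arm.finish_job(): hands the job in, once; it reports no verdict.
The state is a dict: "time": time; "joint_positions": joint angles; "joint_velocities": joint speeds; "joint_efforts": joint torques, N m; "tcp_pos": TCP position; "ee_rot": TCP orientation; "ft_force": force on the tool from outside, world axes, zero at the start; "ft_torque": the same for the moment, N m; "gripper_width": opening from 0.0 (shut) to 1.0 (fully open).
Only numpy, scipy, OpenCV 4.12 (cv2) and the standard library are available. Lean on these libraries where they do the work, as an engineer would, in place of code of your own. Each camera call takes 0.05 s, during which the arm holds its last target.

## Working session

There is one attempt and no reset: what is moved stays moved. The work goes in short steps, Python scripts to look and compute and a shell command to move; the robot and the scene stay as the last step left them, time stands still between calls to the robot, and variables do not carry over. Pictures are saved under pics/ and viewed, and the job is handed in when it is done.

```bash
ls; mkdir -p pics
cat > h.py <<'E'
import numpy as np, cv2
from workcell import monitor, imaging, arm
from scipy.spatial.transform import Rotation as R
def cam(n):
    i=imaging.camera_info(n); f=192/np.tan(np.radians(i['fovy'])/2)
    return f,i['cx'],i['cy'],np.array(i['world_to_cam'])
def grab(n,fn):
    p,d=imaging.capture(n); cv2.imwrite('pics/%s.png'%fn,p[:,:,::-1]); np.savez('pics/%s.npz'%fn,p=p,d=d); return p,d
def world(n,d):
    f,cx,cy,T=cam(n); v,u=np.mgrid[:384,:512]; P=np.stack([(u-cx)/f*d,(v-cy)/f*d,d,np.ones_like(d)],-1)
    return (P@np.linalg.inv(T).T)[...,:3]
def proj(n,X):
    f,cx,cy,T=cam(n); c=T[:3,:3]@np.array(X)+T[:3,3]; return c[0]/c[2]*f+cx,c[1]/c[2]*f+cy
def plane(n,u,v,z):
    f,cx,cy,T=cam(n); Ti=np.linalg.inv(T); o=Ti[:3,3]; r=Ti[:3,:3]@np.array([(u-cx)/f,(v-cy)/f,1]); return o+r*(z-o[2])/r[2]
E
python3 - <<'E'
from h import *
s=monitor.observe(); print(s)
for n in('top','side'): grab(n,n+'0'); print(imaging.camera_info(n))
E
```

```text
pics
{'time': 0.0, 'joint_positions': array([-7.74351903e+01,  2.83134155e+01,  7.71300981e+01,  8.12397734e-04,
        7.46270567e+01, -5.47185712e+00]), 'joint_velocities': array([ 0.08278771,  0.1032444 , -0.04962166,  0.03500696,  0.00286201,
        0.07482213]), 'joint_efforts': array([ 7.17752759e-03, -8.78798676e+01, -3.81849289e+01,  7.11504067e-02,
        5.31646342e-02, -1.15073585e-04]), 'tcp_pos': array([ 0.19342533, -0.59384614,  0.17483669]), 'ee_rot': array([173.89240092,  89.92942539, 101.92885188]), 'ft_force': array([ 0.06087116, -0.43107583,  0.69190833]), 'ft_torque': array([-0.06585158, -0.01322152,  0.04327436]), 'gripper_width': 1.001460367986796}
{'fovy': 56.03761086026634, 'cx': 259.6925928623014, 'cy': 192.91242486649674, 'world_to_cam': array([[ 0.02059262, -0.99972513,  0.01120756, -0.03540902],
       [-0.99134721, -0.02187106, -0.12943097,  0.44015576],
       [ 0.12964051, -0.00844526, -0.9915251 ,  1.14699303],
       [ 0.        ,  0.        ,  0.        ,  1.        ]])}
{'fovy': 48.03254144606586, 'cx': 254.7146569892389, 'cy': 183.13118474306515, 'world_to_cam': array([[-0.02172624,  0.99974591,  0.00600742,  0.03548672],
       [ 0.65369344,  0.01875184, -0.7565271 , -0.16091949],
       [-0.75644753, -0.01250948, -0.65393475,  1.75203203],
       [ 0.        ,  0.        ,  0.        ,  1.        ]])}
```

View pics/top0.png

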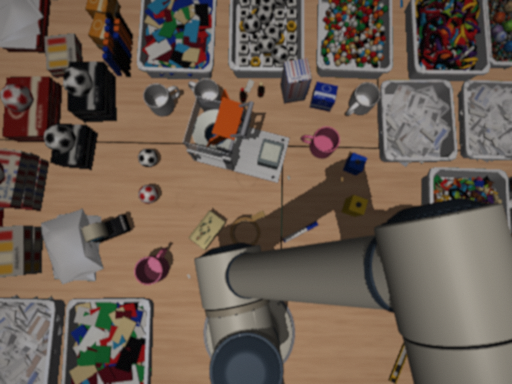

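View pics/side0.png

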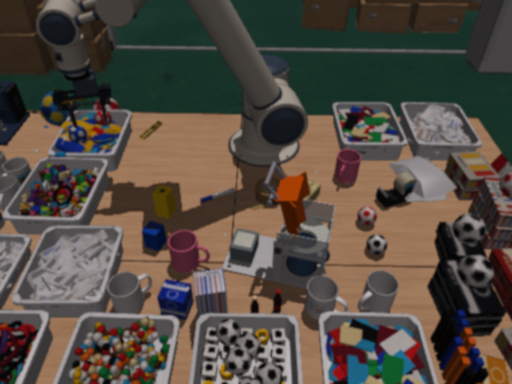

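Run:
```python
from h import *
print(proj('top',[0,0,0]))
im=cv2.imread('pics/top0.png'); c=cv2.resize(im[70:240,120:400],None,fx=2.8,fy=2.8,interpolation=2); cv2.imwrite('pics/t0c.png',c)
im=cv2.imread('pics/side0.png'); c=cv2.resize(im[150:330,130:410],None,fx=2.8,fy=2.8,interpolation=2); cv2.imwrite('pics/s0c.png',c)
for n in('top','side'):
    z=np.load(f'pics/{n}0.npz'); W=world(n,z['d']); hsv=cv2.cvtColor(z['p'],cv2.COLOR_RGB2HSV)
    for nm,lo,hi in(('yellow',(22,150,60),(32,255,255)),('blue',(105,150,40),(125,255,255)),('orange',(3,190,100),(14,255,255))):
        m=cv2.inRange(hsv,lo,hi); k,l,st,ce=cv2.connectedComponentsWithStats(m)
        for i in range(1,k):
            if st[i,4]>80:
                P=W[l==i]; print(n,nm,st[i],np.median(P,0).round(3),np.percentile(P,3,axis=0).round(3),np.percentile(P,97,axis=0).round(3))
for u,v in((148,193),(148,157)): print('ball',plane('top',u,v,.03))
for u,v in((367,216),(376,244)): print('ball side',plane('side',u,v,.03))
for u,v in((269,152),): print('pad',plane('top',u,v,.062))
```

```text
(np.float64(248.5538481764333), np.float64(331.373810921044))
top yellow [349 196  19  19 220] [ 0.401 -0.325  0.1  ] [ 0.377 -0.349  0.095] [ 0.426 -0.302  0.105]
top blue [172   0  20  11 129] [1.065 0.252 0.081] [1.039 0.219 0.074] [1.081 0.275 0.087]
top blue [315  83  22  11 131] [ 0.781 -0.233  0.082] [ 0.766 -0.262  0.079] [ 0.796 -0.201  0.086]
top blue [312  96  22  11 153] [ 0.743 -0.227  0.072] [ 0.736 -0.254  0.043] [ 0.751 -0.194  0.084]
top blue [349 154  17  17 189] [ 0.541 -0.33   0.075] [ 0.518 -0.355  0.071] [ 0.563 -0.308  0.079]
top blue [ 71 325  16  18 140] [0.007 0.503 0.076] [-0.015  0.482  0.072] [0.025 0.521 0.081]
top orange [212  90  31  48 812] [0.599 0.064 0.295] [0.555 0.034 0.286] [0.65  0.093 0.301]
side yellow [153 186  22  32 522] [ 0.425 -0.32   0.068] [ 0.392 -0.351  0.009] [ 0.437 -0.298  0.099]
side blue [ 56 127  30  26 319] [ 0.148 -0.704  0.085] [ 0.116 -0.767  0.071] [ 0.172 -0.669  0.138]
side blue [ 93 134  25  18 168] [ 0.111 -0.605  0.087] [ 0.03  -0.638  0.048] [ 0.135 -0.574  0.1  ]
side blue [143 222  22  28 436] [ 0.563 -0.327  0.058] [ 0.527 -0.356  0.011] [ 0.576 -0.305  0.075]
side blue [159 288  32  24 527] [ 0.795 -0.226  0.077] [ 0.766 -0.262  0.042] [ 0.807 -0.194  0.083]
side blue [456 309  14  23 157] [0.857 0.469 0.126] [0.83  0.462 0.089] [0.882 0.497 0.131]
side blue [441 336  21  33 124] [0.927 0.436 0.107] [0.897 0.432 0.016] [0.929 0.463 0.131]
side blue [471 348  12  24 145] [0.961 0.468 0.126] [0.94  0.462 0.099] [0.975 0.475 0.131]
side orange [275 172  31  35 572] [0.601 0.066 0.293] [0.553 0.036 0.252] [0.652 0.099 0.3  ]
ball [0.43237589 0.33624834 0.03      ]
ball [0.55156325 0.34346896 0.03      ]
ball side [0.43448331 0.33854084 0.03      ]
ball side [0.55388149 0.34492306 0.03      ]
pad [ 0.56972992 -0.05291486  0.062     ]
```

View pics/t0c.png

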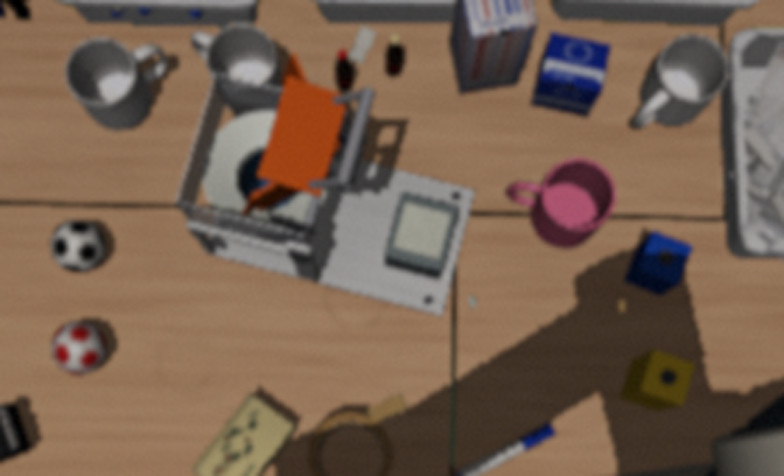

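View pics/s0c.png

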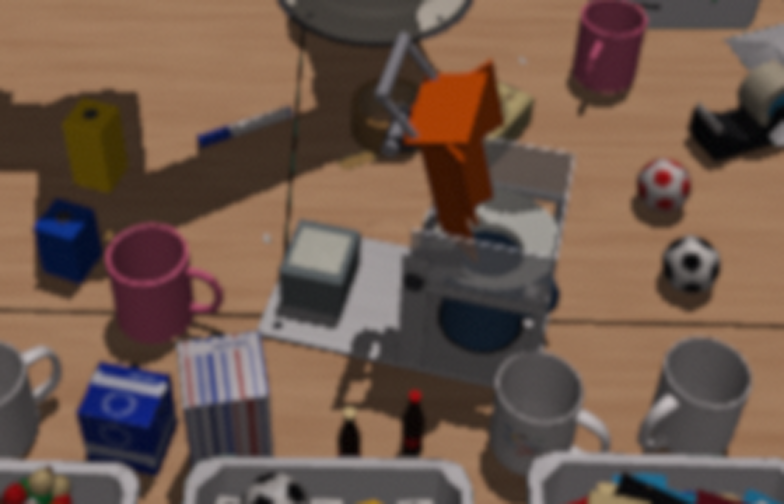

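Run:
```python
from h import *
for n in('top','side'):
    z=np.load(f'pics/{n}0.npz'); W=world(n,z['d']); p=z['p'].astype(int)
    # plinth top by height
    pd=np.hypot(W[...,0]-.57,W[...,1]+.053)
    m=((pd<.07)&(abs(W[...,2]-.062)<.008)).astype('uint8')
    def rect(m,nm):
        P=W[m>0]; r=cv2.minAreaRect((P[:,:2]*1000).astype(np.float32)); print(n,nm,m.sum(),np.round(r[0],1),np.round(r[1],1),round(r[2],1),P[:,2].mean().round(4))
    rect(m,'plinth')
    br=p.sum(-1); rect(((m>0)&(br>np.percentile(br[m>0],60)-25)).astype('uint8'),'white')
    pd=np.hypot(W[...,0]-.401,W[...,1]+.325); rect(((pd<.05)&(W[...,2]>.09)).astype('uint8'),'yellow')
    # base plate
    pd=np.hypot(W[...,0]-.6,W[...,1]-.04)
    hsv=cv2.cvtColor(z['p'],cv2.COLOR_RGB2HSV)
    pm=((pd<.25)&(abs(W[...,2]-.006)<.006)&(hsv[...,1]<60)&(br>200)).astype('uint8'); rect(pm,'plate')
    cv2.imwrite(f'pics/m_{n}.png',pm*255)
    # uprights tops z~.166
    q=(pd<.25)&(W[...,2]>.31); 
    if q.any(): rect(q.astype('uint8'),'high')
```

```text
top plinth 532 [571.1 -56.3] [69.8 81. ] 76.2 0.062
top white 239 [570.8 -56.8] [50.6 51. ] 77.1 0.0624
top yellow 281 [ 404.3 -325.9] [49.9 51. ] 72.9 0.1
top plate 1809 [673.8  24.3] [342.1 349. ] 82.0 0.0059
top high 199 [589.5  19.7] [24.6 90.9] 76.3 0.3319
side plinth 493 [572.1 -55.8] [70.9 83.7] 76.4 0.0594
side white 220 [571.6 -56.2] [51.3 53.8] 77.9 0.0598
side yellow 186 [ 408.2 -325.7] [51.9 51.6] 72.9 0.0966
side plate 1020 [650.3  52.5] [298.8 341.1] 1.6 0.004
side high 159 [590.8  18.5] [24.1 95.3] 74.9 0.3282
```

```bash
cat >> h.py <<'E'
PAD=np.array([.5715,-.056,.062]); YAW=-103.8
SX=np.array([np.cos(np.radians(YAW)),np.sin(np.radians(YAW)),0]); SY=np.array([-SX[1],SX[0],0]); SZ=np.array([0,0,1.])
HINGE=PAD-.117*SX; HINGE[2]=.14
def st(x,y,z): return HINGE*[1,1,0]+x*SX+y*SY+z*SZ
def tost(X): d=np.array(X)-HINGE*[1,1,0]; return np.array([d@SX,d@SY,d[2]])
def plan(pos,xdir=(0,0,-1),zdir=None):
    s=monitor.observe(); M=R.from_euler('xyz',s['ee_rot'],degrees=True).as_matrix()
    x=np.array(xdir,float); x/=np.linalg.norm(x)
    best=None
    for sg in(1,-1):
        z=M[:,2] if zdir is None else sg*np.array(zdir,float); z=z-x*(z@x); z/=np.linalg.norm(z)
        G=np.stack([x,np.cross(z,x),z],1); rv=R.from_matrix(M.T@G).as_rotvec(degrees=True)
        if best is None or np.linalg.norm(rv)<np.linalg.norm(best): best=rv
    print('t',s['time'],'tcp',s['tcp_pos'].round(4),'st',tost(s['tcp_pos']).round(4),'J',s['joint_positions'].round(0),'F',s['ft_force'].round(1),'g',round(s['gripper_width'],3))
    print(' shift tool mm',(M.T@(np.array(pos)-s['tcp_pos'])*1000).round(1),'turn',best.round(2),'toolx',M[:,0].round(3),'z',M[:,2].round(3))
E
python3 - <<'E'
from h import *
print(HINGE,SX,SY)
a=np.radians(-17.1); plan([.405,-.326,.175],zdir=[np.cos(a),np.sin(a),0])
E
```

```text
[0.59940841 0.05762271 0.14      ] [-0.23853346 -0.97113428  0.        ] [ 0.97113428 -0.23853346  0.        ]
t 0.1 tcp [ 0.1935 -0.5939  0.1749] st [ 0.7296 -0.2388  0.1749] J [-77.  28.  77.   0.  75.  -5.] F [-0.7 -0.4  0. ] g 1.003
 shift tool mm [ 1.000e-01  2.841e+02 -1.892e+02] turn [-5.486e+01 -5.000e-02 -4.000e-02] toolx [-0.     0.001 -1.   ] z [ 0.31  -0.951 -0.001]
```

```bash
python3 -m creep '[{"wx":-7},{"wx":-7},{"wx":-7},{"wx":-7},{"wx":-7},{"wx":-7},{"wx":-7},{"wx":-6},{}]'
python3 - <<'E'
from h import *
a=np.radians(-17.1); plan([.405,-.326,.175],zdir=[np.cos(a),np.sin(a),0])
E
```

```text
t 0.1 tcp [ 0.1935 -0.5939  0.1749] st [ 0.7296 -0.2388  0.1749] J [-77.  28.  77.   0.  75.  -5.] F [-0.7 -0.4  0. ] g 1.003
 shift tool mm [ 1.000e-01  2.841e+02 -1.892e+02] turn [-5.486e+01 -5.000e-02 -4.000e-02] toolx [-0.     0.001 -1.   ] z [ 0.31  -0.951 -0.001]invalid input
```

```bash
python3 -m creep '[{"wx":-7},{"wx":-7},{"wx":-7},{"wx":-7},{"wx":-7},{"wx":-7},{"wx":-7},{"wx":-6},{"tx":0}]'
python3 - <<'E'
from h import *
a=np.radians(-17.1); plan([.405,-.326,.175],zdir=[np.cos(a),np.sin(a),0])
E
```

```text
t 0.1 tcp [ 0.1935 -0.5939  0.1749] st [ 0.7296 -0.2388  0.1749] J [-77.  28.  77.   0.  75.  -5.] F [-0.7 -0.4  0. ] g 1.003
 shift tool mm [ 1.000e-01  2.841e+02 -1.892e+02] turn [-5.486e+01 -5.000e-02 -4.000e-02] toolx [-0.     0.001 -1.   ] z [ 0.31  -0.951 -0.001]invalid input
```

```bash
python3 -m creep '[{"tx":0,"ty":0,"tz":0,"wx":-7,"wy":0,"wz":0},{"tx":0,"ty":0,"tz":0,"wx":-7,"wy":0,"wz":0},{"tx":0,"ty":0,"tz":0,"wx":-7,"wy":0,"wz":0},{"tx":0,"ty":0,"tz":0,"wx":-7,"wy":0,"wz":0},{"tx":0,"ty":0,"tz":0,"wx":-7,"wy":0,"wz":0},{"tx":0,"ty":0,"tz":0,"wx":-7,"wy":0,"wz":0},{"tx":0,"ty":0,"tz":0,"wx":-7,"wy":0,"wz":0},{"tx":0,"ty":0,"tz":0,"wx":-6,"wy":0,"wz":0},{"tx":0,"ty":0,"tz":0,"wx":0,"wy":0,"wz":0}]'
python3 - <<'E'
from h import *
a=np.radians(-17.1); plan([.405,-.326,.175],zdir=[np.cos(a),np.sin(a),0])
E
```

```text
time: 0.85
tcp_pos: [0.1929, -0.5915, 0.1716]
ee_rot: [117.8, 89.5, 102.5]
ft_force: [0.6, 0.3, 0.1]
gripper_width: 1.001
t 0.85 tcp [ 0.1929 -0.5915  0.1716] st [ 0.7274 -0.2399  0.1716] J [-77.  29.  77.   0.  75. -62.] F [0.6 0.3 0.1] g 1.001
 shift tool mm [ -1.7 312.  134.7] turn [ 1.83 -0.22 -0.4 ] toolx [-0.002  0.008 -1.   ] z [ 0.965 -0.263 -0.004]
```

```bash
python3 -m creep '[{"tx":0,"ty":36,"tz":15,"wx":0.3,"wy":0,"wz":0},{"tx":0,"ty":36,"tz":15,"wx":0.3,"wy":0,"wz":0},{"tx":0,"ty":36,"tz":15,"wx":0.3,"wy":0,"wz":0},{"tx":0,"ty":36,"tz":15,"wx":0.3,"wy":0,"wz":0},{"tx":0,"ty":36,"tz":15,"wx":0.3,"wy":0,"wz":0},{"tx":0,"ty":36,"tz":15,"wx":0.3,"wy":0,"wz":0},{"tx":0,"ty":36,"tz":15,"wx":0,"wy":0,"wz":0},{"tx":0,"ty":30,"tz":15,"wx":0,"wy":0,"wz":0},{"tx":0,"ty":20,"tz":10,"wx":0,"wy":0,"wz":0},{"tx":0,"ty":0,"tz":0,"wx":0,"wy":0,"wz":0}]'
python3 - <<'E'
from h import *
a=np.radians(-17.1); plan([.405,-.326,.056],zdir=[np.cos(a),np.sin(a),0])
E
```

```text
time: 1.68
tcp_pos: [0.4123, -0.3311, 0.1707]
ee_rot: [127.2, 89.4, 107.4]
ft_force: [-0.5, -0.4, -0.6]
gripper_width: 0.997
t 1.6833 tcp [ 0.4123 -0.3311  0.1707] st [ 0.4221 -0.089   0.1707] J [-45.  21.  91.   0.  69. -26.] F [-0.5 -0.4 -0.6] g 0.997
 shift tool mm [114.7   1.4  -7.9] turn [-2.77 -0.32 -0.45] toolx [-0.003  0.009 -1.   ] z [ 0.94  -0.34  -0.006]
```

```bash
python3 -m creep '[{"tx":0,"ty":1,"tz":-8,"wx":-2.8,"wy":-0.3,"wz":-0.4},{"tx":30,"ty":0,"tz":0,"wx":0,"wy":0,"wz":0},{"tx":30,"ty":0,"tz":0,"wx":0,"wy":0,"wz":0},{"tx":30,"ty":0,"tz":0,"wx":0,"wy":0,"wz":0},{"tx":20,"ty":0,"tz":0,"wx":0,"wy":0,"wz":0},{"tx":0,"ty":0,"tz":0,"wx":0,"wy":0,"wz":0}]'
python3 - <<'E'
from h import *
a=np.radians(-17.1); plan([.405,-.326,.056],zdir=[np.cos(a),np.sin(a),0])
E
```

```text
time: 2.18
tcp_pos: [0.4068, -0.3281, 0.0586]
ee_rot: [-28.2, 89.7, -46.2]
ft_force: [-0.3, 0.8, -0.4]
gripper_width: 1.0
t 2.1833 tcp [ 0.4068 -0.3281  0.0586] st [ 0.4205 -0.095   0.0586] J [-45.  29.  99.  -0.  52. -27.] F [-0.3  0.8 -0.4] g 1.0
 shift tool mm [ 2.6  1.4 -2.4] turn [-0.88  0.27  0.15] toolx [ 0.004 -0.004 -1.   ] z [ 0.951 -0.309  0.005]
```

```bash
python3 -m creep '[{"tx":3,"ty":1.5,"tz":-2.5,"wx":-0.9,"wy":0.3,"wz":0.2},{"tx":0,"ty":0,"tz":0,"wx":0,"wy":0,"wz":0}]' ;  python3 -m creep '[{"tx":0,"ty":0,"tz":0,"wx":0,"wy":0,"wz":0},{"tx":0,"ty":0,"tz":0,"wx":0,"wy":0,"wz":0},{"tx":0,"ty":0,"tz":0,"wx":0,"wy":0,"wz":0},{"tx":0,"ty":0,"tz":0,"wx":0,"wy":0,"wz":0},{"tx":0,"ty":0,"tz":0,"wx":0,"wy":0,"wz":0},{"tx":0,"ty":0,"tz":0,"wx":0,"wy":0,"wz":0}]' 0 25
python3 - <<'E'
from h import *
a=np.radians(-17.1); plan([.405,-.326,.196],zdir=[np.cos(a),np.sin(a),0])
E
```

```text
time: 2.35
tcp_pos: [0.404, -0.3259, 0.0555]
ee_rot: [144.3, 89.8, 127.0]
ft_force: [-0.2, -0.1, -0.4]
gripper_width: 1.002
time: 2.85
tcp_pos: [0.406, -0.3285, 0.0604]
ee_rot: [-23.0, 89.8, -40.5]
ft_force: [-0.5, 0.9, 0.5]
gripper_width: 0.592
t 2.85 tcp [ 0.406  -0.3285  0.0604] st [ 0.4211 -0.0958  0.0604] J [-46.  29.  99.   0.  52. -28.] F [-0.5  0.9  0.5] g 0.592
 shift tool mm [-135.6    1.9   -1.1] turn [-0.31  0.22  0.1 ] toolx [ 0.003 -0.003 -1.   ] z [ 0.954 -0.299  0.004]
```

```bash
python3 -m creep '[{"tx":0,"ty":0,"tz":0,"wx":0,"wy":0,"wz":0},{"tx":0,"ty":0,"tz":0,"wx":0,"wy":0,"wz":0},{"tx":0,"ty":0,"tz":0,"wx":0,"wy":0,"wz":0}]'; python3 -m creep '[{"tx":-20,"ty":0,"tz":0,"wx":0,"wy":0,"wz":0},{"tx":-35,"ty":0,"tz":0,"wx":0,"wy":0,"wz":0},{"tx":-35,"ty":0,"tz":0,"wx":0,"wy":0,"wz":0},{"tx":-35,"ty":0,"tz":0,"wx":0,"wy":0,"wz":0},{"tx":-10,"ty":0,"tz":0,"wx":0,"wy":0,"wz":0},{"tx":0,"ty":0,"tz":0,"wx":0,"wy":0,"wz":0}]'
python3 - <<'E'
from h import *
plan(st(.117,0,.2),zdir=SY)
E
```

```text
time: 3.1
tcp_pos: [0.4059, -0.3284, 0.0606]
ee_rot: [-23.4, 89.8, -40.8]
ft_force: [0.4, 0.8, -2.0]
gripper_width: 0.535
time: 3.6
tcp_pos: [0.4037, -0.3261, 0.199]
ee_rot: [143.9, 89.8, 126.5]
ft_force: [-0.3, -0.5, -2.1]
gripper_width: 0.536
t 3.6 tcp [ 0.4037 -0.3261  0.199 ] st [ 0.4193 -0.0985  0.199 ] J [-46.  18.  90.   0.  72. -28.] F [-0.3 -0.5 -2.1] g 0.536
 shift tool mm [ -0.6 307.9  79.3] turn [-3.6  -0.15 -0.12] toolx [-0.002  0.003 -1.   ] z [ 0.954 -0.299 -0.003]
```

```bash
python3 -m creep '[{"tx":0,"ty":25,"tz":6,"wx":-0.5,"wy":0,"wz":0},{"tx":0,"ty":38,"tz":10,"wx":-0.5,"wy":0,"wz":0},{"tx":0,"ty":38,"tz":10,"wx":-1,"wy":0,"wz":0},{"tx":0,"ty":38,"tz":10,"wx":-1,"wy":0,"wz":0},{"tx":0,"ty":38,"tz":10,"wx":-1,"wy":0,"wz":0},{"tx":0,"ty":38,"tz":10,"wx":-1,"wy":0,"wz":0},{"tx":0,"ty":38,"tz":10,"wx":0,"wy":0,"wz":0},{"tx":0,"ty":25,"tz":6,"wx":0,"wy":0,"wz":0},{"tx":0,"ty":0,"tz":0,"wx":0,"wy":0,"wz":0}]'
python3 - <<'E'
from h import *
plan(st(.117,0,.2),zdir=SY)
E
```

```text
time: 4.35
tcp_pos: [0.5466, -0.0652, 0.1893]
ee_rot: [168.2, 89.4, 155.7]
ft_force: [-1.5, -0.5, -2.6]
gripper_width: 0.529
t 4.35 tcp [ 0.5466 -0.0652  0.1893] st [ 0.1319 -0.0219  0.1893] J [-13.  22.  86.   0.  73.  -1.] F [-1.5 -0.5 -2.6] g 0.529
 shift tool mm [-10.9  14.4  22.2] turn [ 1.29 -0.61 -0.12] toolx [-0.01   0.004 -1.   ] z [ 0.976 -0.217 -0.011]
```

```bash
python3 -m creep '[{"tx":-2,"ty":10,"tz":15,"wx":1,"wy":-0.5,"wz":0},{"tx":0,"ty":4,"tz":7,"wx":0,"wy":0,"wz":0},{"tx":0,"ty":0,"tz":0,"wx":0,"wy":0,"wz":0},{"tx":0,"ty":0,"tz":0,"wx":0,"wy":0,"wz":0}]'
python3 - <<'E'
from h import *
grab('top','top1');grab('side','side1')
plan(st(.117,0,.127),zdir=SY)
for n,b in(('top',(180,60,340,200)),('side',(210,130,340,290))):
    im=cv2.imread(f'pics/{n}1.png')[b[1]:b[3],b[0]:b[2]]; cv2.imwrite(f'pics/{n}1c.png',cv2.resize(im,None,fx=3.6,fy=3.6,interpolation=2))
E
```

```text
time: 4.68
tcp_pos: [0.5697, -0.0538, 0.1858]
ee_rot: [170.9, 89.4, 157.6]
ft_force: [-0.2, -0.5, -2.4]
gripper_width: 0.533
t 4.7833 tcp [ 0.5695 -0.0542  0.1861] st [ 0.1157 -0.0024  0.1861] J [-11.  24.  83.   0.  73.   2.] F [ 1.2 -0.6 -3.1] g 0.538
 shift tool mm [59.1 -1.4  3. ] turn [ 0.49 -0.55 -0.09] toolx [-0.009  0.004 -1.   ] z [ 0.973 -0.23  -0.01 ]
```

View pics/side1c.png

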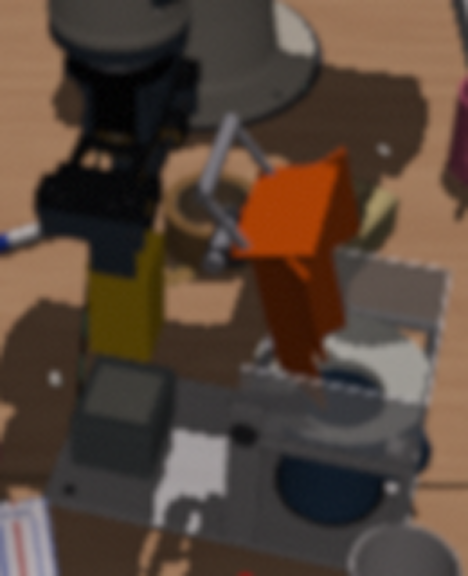

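View pics/top1c.png

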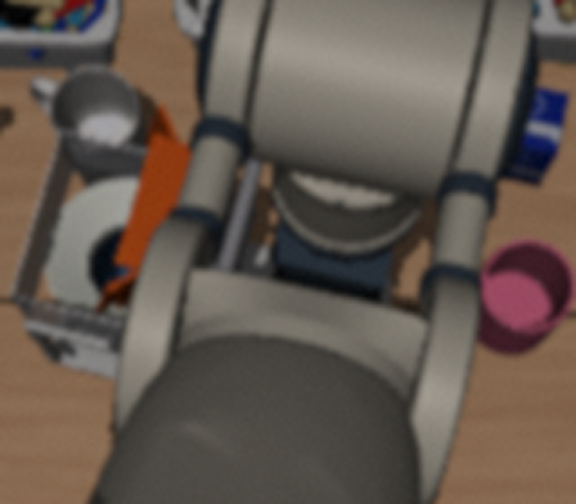

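Run:
```python
from h import *
z=np.load('pics/top1.npz'); W=world('top',z['d'])
for cu,cv_ in((140,370),(170,280),(200,220),(215,150),(240,120),(300,220),(320,270),(320,230),(280,200),(200,300)):
    u,v=180+cu/3.6,60+cv_/3.6; X=W[int(v),int(u)]; print((cu,cv_),X.round(3),tost(X).round(3))
z=np.load('pics/side1.npz'); W=world('side',z['d']); S=(W-HINGE*[1,1,0])@np.stack([SX,SY,SZ],1)
m=(S[...,2]>.2)&(S[...,2]<.45)&(S[...,0]<.1)&(abs(S[...,1])<.15)&(S[...,0]>0)
for lo in np.arange(.2,.45,.03):
    q=m&(S[...,2]>lo)&(S[...,2]<lo+.03); 
    if q.sum(): print(lo.round(2),q.sum(),np.percentile(S[q],[2,98],axis=0).round(3).tolist())
```

```text
(140, 370) [0.402 0.042 0.67 ] [ 0.062 -0.188  0.67 ]
(170, 280) [0.439 0.03  0.675] [ 0.066 -0.149  0.675]
(200, 220) [0.473 0.02  0.647] [ 0.066 -0.114  0.647]
(215, 150) [0.521 0.017 0.609] [ 0.058 -0.066  0.609]
(240, 120) [0.537 0.006 0.605] [ 0.065 -0.048  0.605]
(300, 220) [ 0.538 -0.026  0.458] [ 0.096 -0.039  0.458]
(320, 270) [ 0.525 -0.039  0.401] [ 0.112 -0.049  0.401]
(320, 230) [ 0.531 -0.037  0.466] [ 0.108 -0.044  0.466]
(280, 200) [ 0.553 -0.013  0.453] [ 0.08  -0.028  0.453]
(200, 300) [0.431 0.018 0.671] [ 0.079 -0.154  0.671]
0.2 123 [[0.003, -0.024, 0.201], [0.1, 0.026, 0.227]]
0.23 128 [[0.003, -0.028, 0.231], [0.099, 0.034, 0.26]]
0.26 180 [[0.002, -0.047, 0.261], [0.041, 0.05, 0.29]]
0.29 308 [[0.001, -0.076, 0.29], [0.098, 0.082, 0.32]]
0.32 500 [[0.04, -0.083, 0.321], [0.099, 0.089, 0.347]]
0.35 67 [[0.09, -0.012, 0.351], [0.098, 0.019, 0.377]]
0.38 99 [[0.078, -0.035, 0.381], [0.098, 0.033, 0.41]]
0.41 106 [[0.069, -0.006, 0.411], [0.1, 0.045, 0.439]]
0.44 71 [[0.069, -0.012, 0.441], [0.099, 0.045, 0.45]]
```

```bash
python3 -m creep '[{"tx":0,"ty":-3,"tz":2.5,"wx":0.5,"wy":-0.5,"wz":0},{"tx":15,"ty":0,"tz":0,"wx":0,"wy":0,"wz":0},{"tx":15,"ty":0,"tz":0,"wx":0,"wy":0,"wz":0},{"tx":10,"ty":0,"tz":0,"wx":0,"wy":0,"wz":0},{"tx":5,"ty":0,"tz":0,"wx":0,"wy":0,"wz":0},{"tx":0,"ty":0,"tz":0,"wx":0,"wy":0,"wz":0}]'
python3 - <<'E'
from h import *
plan(st(.119,0,.1226),zdir=SY)
p,d=grab('side','side2')
im=p[170:280,210:340,::-1]; cv2.imwrite('pics/side2c.png',cv2.resize(im,None,fx=4.5,fy=4.5,interpolation=2))
W=world('side',d); S=(W-HINGE*[1,1,0])@np.stack([SX,SY,SZ],1); hsv=cv2.cvtColor(p,cv2.COLOR_RGB2HSV)
m=cv2.inRange(hsv,(20,120,40),(34,255,255))>0; m&=(abs(S[...,0]-.117)<.06)&(abs(S[...,1])<.06)
print(m.sum(),np.percentile(S[m],[1,5,50,95,99],axis=0).round(4))
E
```

```text
time: 5.28
tcp_pos: [0.5697, -0.0626, 0.1405]
ee_rot: [12.1, 89.8, -2.1]
ft_force: [-0.8, -0.5, -2.8]
gripper_width: 0.539
t 5.2833 tcp [ 0.5697 -0.0626  0.1405] st [ 0.1238 -0.0002  0.1405] J [-12.  26.  87.   0.  66.   2.] F [-0.8 -0.5 -2.8] g 0.539
 shift tool mm [17.9  4.8  0.1] turn [-0.38  0.19 -0.04] toolx [ 0.003 -0.    -1.   ] z [ 0.97  -0.245  0.003]
520 [[ 0.0967 -0.021   0.0818]
 [ 0.0973 -0.0114  0.0868]
 [ 0.1114  0.0235  0.1356]
 [ 0.1422  0.0274  0.1789]
 [ 0.1449  0.0329  0.1823]]
```

View pics/side2c.png

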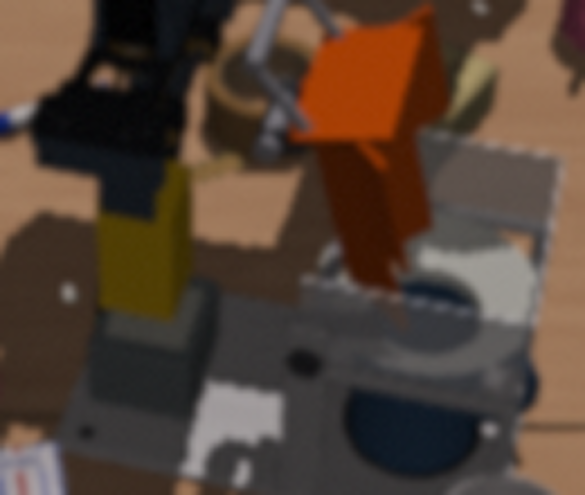

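```bash
python3 -m creep '[{"tx":0,"ty":4,"tz":0,"wx":-0.3,"wy":0.2,"wz":0},{"tx":6,"ty":0,"tz":0,"wx":0,"wy":0,"wz":0},{"tx":4,"ty":0,"tz":0,"wx":0,"wy":0,"wz":0},{"tx":2,"ty":0,"tz":0,"wx":0,"wy":0,"wz":0},{"tx":0,"ty":0,"tz":0,"wx":0,"wy":0,"wz":0}]'
python3 - <<'E'
from h import *
plan(st(.120,0,.1226),zdir=SY)
E
```

```text
time: 5.75
tcp_pos: [0.5722, -0.0591, 0.1302]
ee_rot: [11.3, 89.8, -2.6]
ft_force: [-0.2, 0.1, -2.7]
gripper_width: 0.534
t 5.75 tcp [ 0.5722 -0.0591  0.1302] st [0.1198 0.0014 0.1302] J [-12.  27.  88.   0.  65.   2.] F [-0.2  0.1 -2.7] g 0.534
 shift tool mm [ 7.6 -0.2 -1.4] turn [-0.08  0.22 -0.04] toolx [ 0.004 -0.    -1.   ] z [ 0.971 -0.24   0.004]
```

```bash
python3 -m creep '[{"tx":3,"ty":0,"tz":-1,"wx":0,"wy":0.2,"wz":0},{"tx":3,"ty":0,"tz":0,"wx":0,"wy":0,"wz":0},{"tx":2,"ty":0,"tz":0,"wx":0,"wy":0,"wz":0},{"tx":1,"ty":0,"tz":0,"wx":0,"wy":0,"wz":0},{"tx":0,"ty":0,"tz":0,"wx":0,"wy":0,"wz":0}]'
python3 - <<'E'
from h import *
plan(st(.120,0,.1226),zdir=SY)
E
```

```text
time: 6.17
tcp_pos: [0.5717, -0.0589, 0.1228]
ee_rot: [17.0, 89.9, 3.1]
ft_force: [0.1, 0.4, -2.9]
gripper_width: 0.536
t 6.1667 tcp [ 0.5717 -0.0589  0.1228] st [0.1197 0.0009 0.1228] J [-12.  27.  88.   0.  64.   2.] F [ 0.1  0.4 -2.9] g 0.536
 shift tool mm [ 0.2 -0.3 -0.9] turn [-0.07  0.12 -0.04] toolx [ 0.002  0.    -1.   ] z [ 0.971 -0.24   0.002]
```

```bash
python3 -m creep '[{"tx":1,"ty":0,"tz":0,"wx":0,"wy":0,"wz":0},{"tx":1,"ty":0,"tz":0,"wx":0,"wy":0,"wz":0},{"tx":1,"ty":0,"tz":0,"wx":0,"wy":0,"wz":0}]'; python3 -m creep '[{"tx":1,"ty":0,"tz":0,"wx":0,"wy":0,"wz":0},{"tx":1,"ty":0,"tz":0,"wx":0,"wy":0,"wz":0}]'
```

```text
time: 6.42
tcp_pos: [0.572, -0.059, 0.1223]
ee_rot: [7.2, 89.8, -6.6]
ft_force: [-7.4, 1.5, 21.2]
gripper_width: 0.536
time: 6.58
tcp_pos: [0.5719, -0.059, 0.1223]
ee_rot: [4.9, 89.7, -8.9]
ft_force: [-7.5, 0.8, 18.5]
gripper_width: 0.539
```

```bash
python3 -m creep '[{"tx":-0.5,"ty":0,"tz":0,"wx":0,"wy":0,"wz":0},{"tx":0,"ty":0,"tz":0,"wx":0,"wy":0,"wz":0},{"tx":0,"ty":0,"tz":0,"wx":0,"wy":0,"wz":0},{"tx":0,"ty":0,"tz":0,"wx":0,"wy":0,"wz":0},{"tx":0,"ty":0,"tz":0,"wx":0,"wy":0,"wz":0},{"tx":0,"ty":0,"tz":0,"wx":0,"wy":0,"wz":0}]' 0.9;python3 -m creep '[{"tx":-20,"ty":0,"tz":0,"wx":0,"wy":0,"wz":0},{"tx":-25,"ty":0,"tz":0,"wx":0,"wy":0,"wz":0},{"tx":-25,"ty":-10,"tz":0,"wx":0,"wy":0,"wz":0},{"tx":-30,"ty":-40,"tz":0,"wx":0,"wy":0,"wz":0},{"tx":-30,"ty":-40,"tz":0,"wx":0,"wy":0,"wz":0},{"tx":-30,"ty":-40,"tz":0,"wx":0,"wy":0,"wz":0},{"tx":-30,"ty":-40,"tz":0,"wx":0,"wy":0,"wz":0},{"tx":0,"ty":0,"tz":0,"wx":0,"wy":0,"wz":0}]'
python3 - <<'E'
from h import *
plan(st(.120,0,.1226),zdir=SY)
for n,b in(('top',(180,60,340,200)),('side',(210,130,340,290))):
    p,d=grab(n,n+'3')
    im=p[b[1]:b[3],b[0]:b[2],::-1]; cv2.imwrite(f'pics/{n}3c.png',cv2.resize(im,None,fx=3.6,fy=3.6,interpolation=2))
    W=world(n,d); S=(W-HINGE*[1,1,0])@np.stack([SX,SY,SZ],1); hsv=cv2.cvtColor(p,cv2.COLOR_RGB2HSV)
    m=cv2.inRange(hsv,(20,120,40),(34,255,255))>0; m&=(abs(S[...,0]-.117)<.06)&(abs(S[...,1])<.06)
    if m.sum()>50:
      print(n,m.sum(),np.percentile(S[m],[1,5,50,95,99],axis=0).round(4))
      r=cv2.minAreaRect((S[m&(S[...,2]>.155)][:,:2]*1000).astype(np.float32)); print(r)
    # bar: high grey
    q=(S[...,2]>.26)&(S[...,2]<.36)&(abs(S[...,0]-.06)<.06)&(abs(S[...,1])<.06)&(hsv[...,1]<70)
    print('bar',q.sum(),np.percentile(S[q],[2,50,98],axis=0).round(4))
    o=cv2.inRange(hsv,(3,150,60),(14,255,255))>0; o&=(abs(S[...,0])<.15)&(abs(S[...,1])<.1)&(S[...,2]>.12)
    print('orange',o.sum(),np.percentile(S[o],[2,50,98],axis=0).round(4))
    np.savez('pics/S_'+n,S=S,o=o,q=q)
E
```

```text
time: 7.08
tcp_pos: [0.5725, -0.0591, 0.123]
ee_rot: [4.7, 89.6, -9.1]
ft_force: [-0.0, 0.2, 0.3]
gripper_width: 0.897
time: 7.75
tcp_pos: [0.5349, -0.2025, 0.2977]
ee_rot: [-36.9, 89.9, -50.5]
ft_force: [-0.3, 0.3, 1.6]
gripper_width: 0.9
t 7.75 tcp [ 0.5349 -0.2025  0.2977] st [ 0.268  -0.0006  0.2977] J [-27.  18.  74.  -0.  88. -13.] F [-0.3  0.3  1.6] g 0.9
 shift tool mm [174.9 148.2   1. ] turn [0.24 0.08 0.06] toolx [ 0.001 -0.001 -1.   ] z [ 0.972 -0.234  0.001]
top 364 [[ 0.0952 -0.0268  0.0619]
 [ 0.098  -0.0263  0.0775]
 [ 0.1205 -0.0124  0.1607]
 [ 0.1422  0.0188  0.1643]
 [ 0.1448  0.0216  0.1659]]
((118.92282104492188, -3.049684524536133), (48.23556137084961, 48.93412399291992), 88.40043640136719)
bar 241 [[ 0.0196 -0.0457  0.2607]
 [ 0.0446 -0.0024  0.333 ]
 [ 0.0513  0.0429  0.3379]]
orange 934 [[-0.0372 -0.0599  0.2448]
 [-0.0082  0.0004  0.2942]
 [ 0.0229  0.0669  0.3015]]
side 669 [[ 0.0929 -0.0227  0.0644]
 [ 0.0935 -0.0176  0.072 ]
 [ 0.1142  0.0225  0.1342]
 [ 0.1399  0.0265  0.1612]
 [ 0.1423  0.0277  0.1629]]
((118.41514587402344, 0.8522968292236328), (50.70195770263672, 51.50226974487305), 0.4895508885383606)
bar 218 [[ 0.0179 -0.0422  0.2605]
 [ 0.0405  0.0091  0.3283]
 [ 0.0506  0.0469  0.3349]]
orange 1050 [[-0.0481 -0.0675  0.1542]
 [-0.0237 -0.0154  0.2882]
 [ 0.0214  0.0719  0.2991]]
```

View pics/side3c.png

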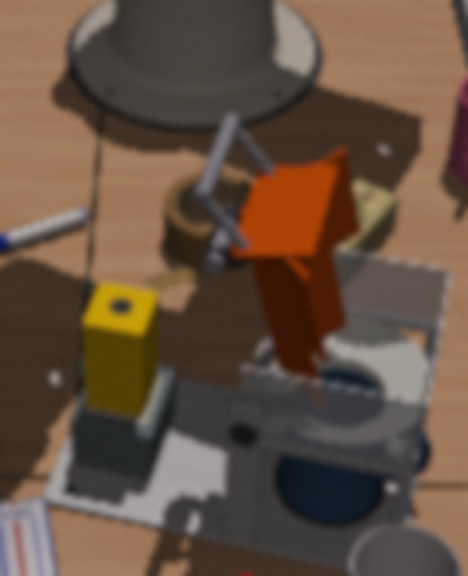

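View pics/top3c.png

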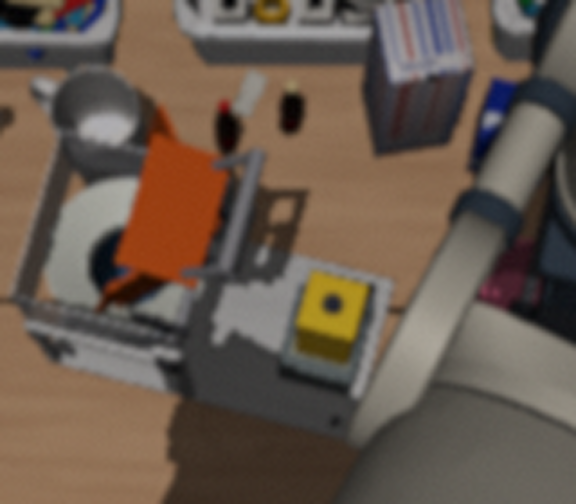

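Run:
```python
from h import *
a=1.335;c,s=np.cos(a),np.sin(a)
for n in('top','side'):
    z=np.load(f'pics/S_{n}.npz'); P=z['S'][z['o']]; r=P[:,0]*c+(P[:,2]-.14)*s; h=-P[:,0]*s+(P[:,2]-.14)*c
    for lo in np.arange(0,.17,.02):
        q=(r>lo)&(r<lo+.02)
        if q.sum()>3: print(n,lo.round(2),q.sum(),'h',np.percentile(h[q],[2,50,98]).round(3),'y',np.percentile(P[q,1],[2,98]).round(3))
    print(np.percentile(r,[1,99]))
    B=z['S'][z['q']]; B=B[B[:,2]>.32]; r=B[:,0]*c+(B[:,2]-.14)*s; h=-B[:,0]*s+(B[:,2]-.14)*c; print('bar r',np.percentile(r,[2,50,98]),'h',np.percentile(h,[2,50,98]),'y',np.percentile(B[:,1],[2,98]))
plan(st(.0455,0,.328-.019+.06),zdir=SX)
```

```text
top 0.0 6 h [-0.006 -0.005 -0.004] y [0.026 0.073]
top 0.02 4 h [-0.003  0.011  0.028] y [-0.023  0.078]
top 0.08 6 h [0.041 0.07  0.072] y [-0.039  0.07 ]
top 0.1 12 h [0.007 0.067 0.072] y [-0.07  0.07]
top 0.12 32 h [0.007 0.062 0.072] y [-0.07   0.069]
top 0.14 868 h [0.012 0.043 0.069] y [-0.05   0.055]
[0.02676632 0.15249998]
bar r [0.18927722 0.19945483 0.2031766 ] h [-0.0055282   0.00094396  0.00660692] y [-0.04504468  0.04269288]
side 0.0 46 h [0.013 0.044 0.054] y [-0.043  0.023]
side 0.02 53 h [0.011 0.046 0.053] y [-0.045  0.048]
side 0.04 59 h [0.006 0.046 0.054] y [-0.044  0.047]
side 0.06 91 h [0.009 0.051 0.071] y [-0.069  0.071]
side 0.08 78 h [0.009 0.061 0.072] y [-0.068  0.073]
side 0.1 62 h [0.017 0.066 0.072] y [-0.068  0.072]
side 0.12 43 h [0.024 0.068 0.071] y [-0.07   0.074]
side 0.14 607 h [0.013 0.045 0.07 ] y [-0.058  0.059]
[8.13846468e-05 1.49455263e-01]
bar r [0.18656914 0.19687861 0.20024267] h [-0.00532479  0.00185659  0.00671269] y [-0.04201779  0.04646842]
t 7.85 tcp [ 0.5344 -0.1982  0.2938] st [ 0.2639 -0.0021  0.2938] J [-26.  19.  74.   0.  87. -13.] F [ 0.4 -0.  -0.6] g 0.9
 shift tool mm [-74.8 218.6   2.9] turn [-8.971e+01 -7.000e-02 -2.200e-01] toolx [-0.003  0.002 -1.   ] z [ 0.972 -0.234 -0.003]
```

```bash
python3 -m creep '[{"tx":-8,"ty":0,"tz":0,"wx":-7.1,"wy":0,"wz":0},{"tx":-8,"ty":0,"tz":0,"wx":-7.1,"wy":0,"wz":0},{"tx":-8,"ty":0,"tz":0,"wx":-7.1,"wy":0,"wz":0},{"tx":-8,"ty":0,"tz":0,"wx":-7.1,"wy":0,"wz":0},{"tx":-8,"ty":0,"tz":0,"wx":-7.1,"wy":0,"wz":0},{"tx":-8,"ty":0,"tz":0,"wx":-7.1,"wy":0,"wz":0},{"tx":-8,"ty":0,"tz":0,"wx":-7.1,"wy":0,"wz":0},{"tx":-8,"ty":0,"tz":0,"wx":-7.1,"wy":0,"wz":0},{"tx":-8,"ty":0,"tz":0,"wx":-7.1,"wy":0,"wz":0},{"tx":-8,"ty":0,"tz":0,"wx":-7.1,"wy":0,"wz":0},{"tx":0,"ty":0,"tz":0,"wx":-7.1,"wy":0,"wz":0},{"tx":0,"ty":0,"tz":0,"wx":-7.1,"wy":0,"wz":0}]' 0.45
python3 - <<'E'
from h import *
t=np.radians(15); X=-np.sin(t)*SX-np.cos(t)*SZ
g=st(.0455,0,.3285)+.019*X
print(g,g-.07*X); plan(g-.07*X,X,SX)
E
```

```text
time: 8.85
tcp_pos: [0.5334, -0.1813, 0.3602]
ee_rot: [73.4, 88.2, 145.9]
ft_force: [-0.7, 0.5, -0.2]
gripper_width: 0.449
[0.58972815 0.01821171 0.31014741] [0.58540656 0.00061735 0.37776222]
t 8.85 tcp [ 0.5334 -0.1813  0.3602] st [ 0.2478 -0.0071  0.3602] J [-25.  17.  66.   0.  98. -98.] F [-0.7  0.5 -0.2] g 0.449
 shift tool mm [-15.7   5.5 189.3] turn [ -3.86 -14.43  -1.21] toolx [-0.026  0.017 -1.   ] z [0.3   0.954 0.009]
```

```bash
python3 -m creep '[{"tx":-10,"ty":0,"tz":0,"wx":-2,"wy":-7,"wz":-0.6},{"tx":-10,"ty":0,"tz":0,"wx":-2,"wy":-7,"wz":-0.6},{"tx":0,"ty":0,"tz":0,"wx":0,"wy":0,"wz":0}]'
python3 - <<'E'
from h import *
t=np.radians(15); X=-np.sin(t)*SX-np.cos(t)*SZ
g=st(.0455,0,.3285)+.019*X
plan(g-.07*X,X,SX)
E
```

```text
time: 9.1
tcp_pos: [0.5348, -0.1751, 0.3771]
ee_rot: [0.8, 75.3, 78.3]
ft_force: [-0.3, -1.1, -0.8]
gripper_width: 0.448
t 9.1 tcp [ 0.5348 -0.1751  0.3771] st [ 0.2414 -0.0072  0.3771] J [ -34.   18.   65.   14.  102. -109.] F [-0.3 -1.1 -0.8] g 0.448
 shift tool mm [ 45.5 -11.2 176.7] turn [ 1.16 -0.32 -0.53] toolx [ 0.052  0.248 -0.967] z [0.211 0.944 0.253]
```

```bash
python3 -m creep '[{"tx":5,"ty":-2,"tz":25,"wx":1,"wy":0,"wz":-0.5},{"tx":7,"ty":-2,"tz":30,"wx":0,"wy":0,"wz":0},{"tx":7,"ty":-2,"tz":30,"wx":0,"wy":0,"wz":0},{"tx":7,"ty":-2,"tz":30,"wx":0,"wy":0,"wz":0},{"tx":7,"ty":-2,"tz":30,"wx":0,"wy":0,"wz":0},{"tx":7,"ty":-1,"tz":25,"wx":0,"wy":0,"wz":0},{"tx":0,"ty":0,"tz":0,"wx":0,"wy":0,"wz":0}]'
python3 - <<'E'
from h import *
t=np.radians(15); X=-np.sin(t)*SX-np.cos(t)*SZ
g=st(.0455,0,.3285)+.019*X
plan(g-.07*X,X,SX)
E
```

```text
time: 9.68
tcp_pos: [0.5863, 0.0043, 0.3708]
ee_rot: [4.0, 75.3, 79.8]
ft_force: [0.4, 0.7, -0.7]
gripper_width: 0.446
t 9.6833 tcp [0.5863 0.0043 0.3708] st [ 5.490e-02 -1.000e-04  3.708e-01] J [-15.  17.  67.  15.  97. -89.] F [ 0.4  0.7 -0.7] g 0.446
 shift tool mm [-7.7  0.  -1.9] turn [-0.49 -0.37 -0.91] toolx [ 0.045  0.249 -0.967] z [0.239 0.938 0.252]
```

```bash
python3 -m creep '[{"tx":15,"ty":0,"tz":-2,"wx":-0.5,"wy":-0.4,"wz":-0.9},{"tx":18,"ty":0,"tz":0,"wx":0,"wy":0,"wz":0},{"tx":15,"ty":0,"tz":0,"wx":0,"wy":0,"wz":0},{"tx":10,"ty":0,"tz":0,"wx":0,"wy":0,"wz":0},{"tx":0,"ty":0,"tz":0,"wx":0,"wy":0,"wz":0}]'
python3 - <<'E'
from h import *
t=np.radians(15); X=-np.sin(t)*SX-np.cos(t)*SZ
g=st(.0455,0,.3285)+.019*X
plan(g,X,SX)
p,d=grab('side','side4')
im=p[110:270,210:340,::-1]; cv2.imwrite('pics/side4c.png',cv2.resize(im,None,fx=3.7,fy=3.7,interpolation=2))
E
```

```text
time: 10.1
tcp_pos: [0.5863, 0.0258, 0.3061]
ee_rot: [1.8, 75.2, 78.4]
ft_force: [-1.1, 0.2, -0.6]
gripper_width: 0.451
t 10.1 tcp [0.5863 0.0258 0.3061] st [ 0.0341 -0.0052  0.3061] J [-13.  19.  74.  15.  87. -91.] F [-1.1  0.2 -0.6] g 0.451
 shift tool mm [-5.7 -5.1 -5.3] turn [ 0.3  -0.21 -0.56] toolx [ 0.051  0.25  -0.967] z [0.226 0.94  0.255]
```

View pics/side4c.png

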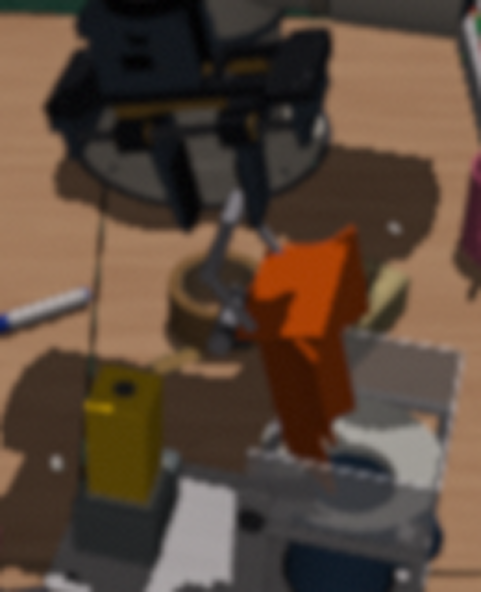

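Run:
```python
from h import *
def q(X): u,v=proj('side',X); return round((u-210)*3.7),round((v-110)*3.7)
s=monitor.observe(); print('tcp',q(s['tcp_pos']),'bar',q(st(.0455,0,.3285)),q(st(.0455,-.045,.3285)),q(st(.0455,.045,.3285)))
z=np.load('pics/side4.npz'); W=world('side',z['d']); S=(W-HINGE*[1,1,0])@np.stack([SX,SY,SZ],1)
for a,b in((185,200),(255,200),(190,150),(180,215),(250,220),(237,210),(213,270),(235,300)): print((a,b),S[int(110+b/3.7),int(210+a/3.7)].round(3))
```

```text
tcp (238, 257) bar (221, 235) (236, 196) (205, 276)
(185, 200) [0.07  0.005 0.358]
(255, 200) [0.023 0.014 0.374]
(190, 150) [ 0.185 -0.473  0.038]
(180, 215) [0.073 0.012 0.35 ]
(250, 220) [0.025 0.01  0.356]
(237, 210) [ 0.041 -0.029  0.331]
(213, 270) [0.043 0.039 0.333]
(235, 300) [0.026 0.045 0.312]
```

Run:
```python
from h import *
def q(X): u,v=proj('side',X); return round((u-210)*3.7),round((v-110)*3.7)
s=monitor.observe(); M=R.from_euler('xyz',s['ee_rot'],degrees=True).as_matrix(); T=s['tcp_pos']
for k in(-.027,.027): print(q(T+k*M[:,2]),q(T+k*M[:,2]-.03*M[:,0]))
z=np.load('pics/side4.npz'); W=world('side',z['d']); L=(W-T)@M
m=(abs(L[...,1])<.03)&(abs(L[...,2])<.06)&(L[...,0]>-.08)&(L[...,0]<.03)
hsv=cv2.cvtColor(z['p'],cv2.COLOR_RGB2HSV)
for v,u in np.argwhere(m)[::6]: print((round((u-210)*3.7),round((v-110)*3.7)),(L[v,u]*1000).round(0),z['p'][v,u])
```

```text
(201, 258) (191, 225)
(275, 256) (266, 222)
(263, 152) [-76.  16.  31.] [39 39 38]
(185, 163) [-78.   6. -21.] [14 12 11]
(189, 166) [-72.   9. -20.] [28 26 25]
(189, 170) [-69.   9. -21.] [20 19 18]
(189, 174) [-66.   9. -22.] [15 13 14]
(178, 178) [-78. -11. -22.] [6 6 7]
(255, 178) [-74. -10.  31.] [18 21 26]
(181, 181) [-70.  -4. -23.] [5 4 5]
(244, 181) [-78. -18.  26.] [18 21 26]
(266, 181) [-53.  15.  29.] [34 34 36]
(178, 185) [-75. -14. -22.] [ 7  8 10]
(237, 185) [-73. -15.  19.] [56 52 52]
(259, 185) [-64.  -4.  30.] [15 18 22]
(174, 189) [-74. -17. -24.] [12 14 18]
(196, 189) [-51.  13. -22.] [33 30 29]
(259, 189) [-62.  -6.  30.] [15 18 22]
(174, 192) [-71. -18. -24.] [15 19 22]
(196, 192) [-47.  14. -22.] [27 25 24]
(259, 192) [-61.  -9.  31.] [16 18 23]
(178, 196) [-65. -14. -24.] [11 11 15]
(240, 196) [-64. -16.  20.] [78 74 78]
(263, 196) [-51.   1.  29.] [17 20 24]
(181, 200) [-64. -16. -21.] [ 8  8 10]
(229, 200) [-28.  29.  -6.] [109 105 109]
(255, 200) [-63. -19.  31.] [18 22 28]
(174, 204) [-63. -19. -26.] [21 23 27]
(196, 204) [-42.   8. -22.] [14 12 13]
(244, 
[... 2368 characters left out ...]
[99 35  2]
(311, 292) [ 22. -14.  51.] [170  63   2]
(252, 296) [ 23. -15.   8.] [87 32  5]
(274, 296) [ 24. -14.  24.] [112  41   3]
(296, 296) [ 25. -13.  39.] [154  56   2]
(318, 296) [ 27. -12.  55.] [169  63   4]
(263, 300) [ 23. -20.  17.] [95 34  2]
(285, 300) [ 26. -16.  32.] [74 27  2]
(307, 300) [ 25. -18.  48.] [169  63   1]
(248, 303) [ 24. -22.   7.] [64 25  9]
(270, 303) [ 22. -24.  24.] [71 26  2]
(292, 303) [ 23. -24.  39.] [153  56   3]
(314, 303) [ 25. -22.  54.] [170  64   3]
(255, 307) [ 25. -24.  13.] [69 26  3]
(278, 307) [ 25. -25.  29.] [69 25  3]
(300, 307) [ 25. -26.  45.] [171  64   5]
(248, 311) [ 24. -30.   9.] [66 34 24]
(289, 311) [ 25. -29.  37.] [143  53   4]
```

Run:
```python
from h import *
z=np.load('pics/side0.npz')
T=np.array([.1934,-.5938,.1748]); M=R.from_euler('xyz',[173.89,89.93,101.93],degrees=True).as_matrix()
im=z['p'][40:170,20:150,::-1].copy(); im=cv2.resize(im,None,fx=4.5,fy=4.5,interpolation=2)
W=world('side',z['d']); L=(W-T)@M
m=(abs(L[...,1])<.025)&(abs(abs(L[...,2])-.05)<.02)&(L[...,0]>-.09)&(L[...,0]<.03)
print(np.percentile(L[m][:,0],[50,90,98,100]))
for k in(-.052,.052):
    u,v=proj('side',T+k*M[:,2]); cv2.circle(im,(int((u-20)*4.5),int((v-40)*4.5)),5,(0,255,0),1)
cv2.imwrite('pics/s0g.png',im)
```

```text
[-0.06559437 -0.04244397 -0.03710538 -0.03575654]
```

View pics/s0g.png

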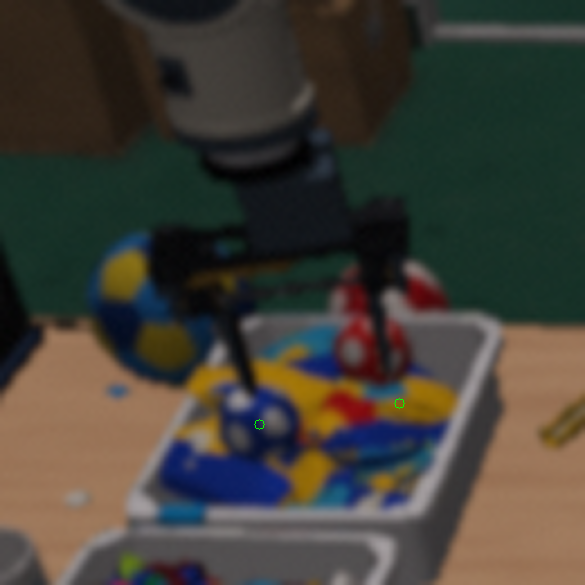

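Run:
```python
from h import *
print(arm.pinch_z,[a for a in dir(arm) if a[0]!='_'])
for i in (1,2,3):
    z=np.load(f'pics/side{i}.npz'); print(i,z['p'].shape)
# side1: finger tips vs TCP (st .1157,-.0024,.1861), and top-side spacer
for i,T,e in((1,[.5695,-.0542,.1861],[170.9,89.4,157.6]),(2,[.5697,-.0626,.1405],[12.1,89.8,-2.1])):
    z=np.load(f'pics/side{i}.npz'); M=R.from_euler('xyz',e,degrees=True).as_matrix(); W=world('side',z['d']); L=(W-T)@M
    m=(abs(L[...,1])<.02)&(abs(abs(L[...,2])-.035)<.015)&(L[...,0]>-.09)&(L[...,0]<.03)&(z['p'].sum(-1)<120)
    print(i,m.sum(),np.percentile(L[m][:,0],[50,90,98,100]).round(4),np.percentile(L[m][:,2],[2,50,98]).round(4))
z=np.load('pics/side3.npz'); im=z['p'][60:220,90:250,::-1]; cv2.imwrite('pics/s3g.png',cv2.resize(im,None,fx=3.6,fy=3.6,interpolation=2))
```

```text
0.0188 ['MotionError', 'finish_job', 'pinch_z']
1 (384, 512, 3)
2 (384, 512, 3)
3 (384, 512, 3)
1 106 [-0.0552 -0.0416 -0.0371 -0.0352] [-0.024   0.0351  0.0383]
2 84 [-0.052  -0.0397 -0.0378 -0.0374] [-0.0257  0.0348  0.0387]
```

View pics/s3g.png

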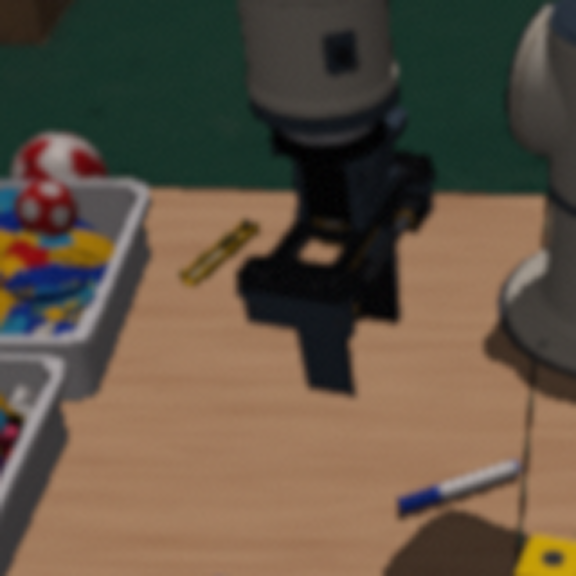

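```bash
python3 -m creep '[{"tx":-1,"ty":-5,"tz":-5,"wx":0,"wy":0,"wz":-0.5},{"tx":0,"ty":0,"tz":0,"wx":0,"wy":0,"wz":0}]'; python3 -m creep '[{"tx":0,"ty":0,"tz":0,"wx":0,"wy":0,"wz":0},{"tx":0,"ty":0,"tz":0,"wx":0,"wy":0,"wz":0},{"tx":0,"ty":0,"tz":0,"wx":0,"wy":0,"wz":0},{"tx":0,"ty":0,"tz":0,"wx":0,"wy":0,"wz":0},{"tx":0,"ty":0,"tz":0,"wx":0,"wy":0,"wz":0},{"tx":0,"ty":0,"tz":0,"wx":0,"wy":0,"wz":0}]' 0 8;  python3 - <<'E'
from h import *
t=np.radians(15); X=-np.sin(t)*SX-np.cos(t)*SZ
g=st(.0455,0,.3285)+.019*X
plan(g,X,SX)
p,d=grab('side','side5')
im=p[110:270,210:340,::-1]; cv2.imwrite('pics/side5c.png',cv2.resize(im,None,fx=3.7,fy=3.7,interpolation=2))
E
```

```text
time: 10.32
tcp_pos: [0.5903, 0.0197, 0.3066]
ee_rot: [-0.2, 75.2, 76.4]
ft_force: [-0.7, 0.1, 0.5]
gripper_width: 0.454
time: 10.82
tcp_pos: [0.5914, 0.0184, 0.3087]
ee_rot: [-1.0, 75.3, 75.5]
ft_force: [0.2, 0.2, -0.6]
gripper_width: 0.044
t 10.8167 tcp [0.5914 0.0184 0.3087] st [0.04   0.0015 0.3087] J [-14.  19.  74.  15.  87. -91.] F [ 0.2  0.2 -0.6] g 0.044
 shift tool mm [-1.6  1.5 -0.2] turn [ 0.3  -0.26  0.18] toolx [ 0.064  0.246 -0.967] z [0.226 0.94  0.254]
```

View pics/side5c.png

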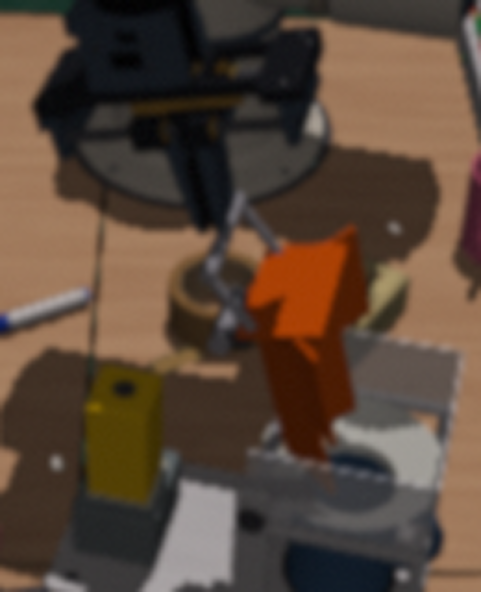

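```bash
sed -i 's/^PAD=/OFF=.036 # true tips lie this far behind reported TCP\nPAD=/' h.py
cat >> h.py <<'E'
def plang(P,xdir,zdir):  # P = true grasp point target
    x=np.array(xdir,float); x/=np.linalg.norm(x); plan(np.array(P)+(.019+OFF)*x,x,zdir)
E
python3 -m creep '[{"tx":0,"ty":0,"tz":0,"wx":0,"wy":0,"wz":0},{"tx":0,"ty":0,"tz":0,"wx":0,"wy":0,"wz":0},{"tx":0,"ty":0,"tz":0,"wx":0,"wy":0,"wz":0},{"tx":0,"ty":0,"tz":0,"wx":0,"wy":0,"wz":0}]' 0.45;  python3 - <<'E'
from h import *
t=np.radians(15); X=-np.sin(t)*SX-np.cos(t)*SZ
plang(st(.0455,0,.3285),X,SX)
E
```

```text
time: 11.2
tcp_pos: [0.5913, 0.0184, 0.3088]
ee_rot: [-1.0, 75.3, 75.5]
ft_force: [0.1, -0.4, 0.5]
gripper_width: 0.274
t 11.2 tcp [0.5913 0.0184 0.3088] st [0.04   0.0015 0.3088] J [-14.  19.  74.  15.  87. -91.] F [ 0.1 -0.4  0.5] g 0.274
 shift tool mm [34.5  1.6 -0. ] turn [ 0.31 -0.27  0.18] toolx [ 0.064  0.246 -0.967] z [0.225 0.94  0.254]
```

```bash
python3 -m creep '[{"tx":0,"ty":0,"tz":0,"wx":0,"wy":0,"wz":0},{"tx":0,"ty":0,"tz":0,"wx":0,"wy":0,"wz":0},{"tx":0,"ty":0,"tz":0,"wx":0,"wy":0,"wz":0}]' 0.45;python3 - <<'E'
from h import *
z=np.load('pics/side5.npz'); T=np.array([.5914,.0184,.3087]); M=R.from_euler('xyz',[-1,75.3,75.5],degrees=True).as_matrix(); W=world('side',z['d']); L=(W-T)@M
m=(abs(L[...,1])<.03)&(abs(L[...,2])<.04)&(L[...,0]>-.065)&(L[...,0]<-.03)&(z['p'].sum(-1)<110)
print(m.sum(),np.percentile(L[m],[1,10,50,90,99],axis=0).round(4))
m=(abs(L[...,1])<.03)&(abs(L[...,2])<.02)&(L[...,0]>-.04)&(L[...,0]<-.01)&(z['p'].sum(-1)>140)
print('bar',m.sum(),np.percentile(L[m],[1,10,50,90,99],axis=0).round(4))
E
```

```text
time: 11.45
tcp_pos: [0.5913, 0.0185, 0.3087]
ee_rot: [-1.0, 75.3, 75.5]
ft_force: [1.3, 0.0, -0.7]
gripper_width: 0.446
88 [[-0.0649 -0.0209 -0.0112]
 [-0.0632 -0.0194 -0.0075]
 [-0.0557 -0.0164  0.0039]
 [-0.0461 -0.0028  0.0119]
 [-0.04    0.01    0.0124]]
bar 60 [[-0.0379 -0.0297 -0.0061]
 [-0.0258 -0.0262 -0.0031]
 [-0.0233 -0.0092  0.0032]
 [-0.0196  0.0182  0.0049]
 [-0.0174  0.0282  0.0056]]
```

```bash
python3 -m creep '[{"tx":12,"ty":1,"tz":0,"wx":0.3,"wy":-0.2,"wz":0.2},{"tx":12,"ty":0,"tz":0,"wx":0,"wy":0,"wz":0},{"tx":8,"ty":0,"tz":0,"wx":0,"wy":0,"wz":0},{"tx":3,"ty":0,"tz":0,"wx":0,"wy":0,"wz":0},{"tx":0,"ty":0,"tz":0,"wx":0,"wy":0,"wz":0}]';  python3 - <<'E'
from h import *
t=np.radians(15); X=-np.sin(t)*SX-np.cos(t)*SZ
plang(st(.0455,0,.3285),X,SX)
E
```

```text
time: 11.87
tcp_pos: [0.5923, 0.0283, 0.2712]
ee_rot: [0.4, 75.0, 76.5]
ft_force: [0.1, 0.3, -1.3]
gripper_width: 0.448
t 11.8667 tcp [0.5923 0.0283 0.2712] st [0.0301 0.     0.2712] J [-13.  20.  78.  15.  82. -91.] F [ 0.1  0.3 -1.3] g 0.448
 shift tool mm [-4.3  0.  -0. ] turn [-0.07 -0.03 -0.09] toolx [ 0.06   0.251 -0.966] z [0.232 0.938 0.258]
```

Close gently on the bar.

```bash
python3 -m creep '[{"tx":-4,"ty":0,"tz":0,"wx":0,"wy":0,"wz":0},{"tx":0,"ty":0,"tz":0,"wx":0,"wy":0,"wz":0},{"tx":0,"ty":0,"tz":0,"wx":0,"wy":0,"wz":0},{"tx":0,"ty":0,"tz":0,"wx":0,"wy":0,"wz":0},{"tx":0,"ty":0,"tz":0,"wx":0,"wy":0,"wz":0},{"tx":0,"ty":0,"tz":0,"wx":0,"wy":0,"wz":0}]' 0 12;  python3 - <<'E'
from h import *
t=np.radians(15); X=-np.sin(t)*SX-np.cos(t)*SZ
plang(st(.0455,0,.3285),X,SX)
p,d=grab('side','side6')
im=p[110:270,210:340,::-1]; cv2.imwrite('pics/side6c.png',cv2.resize(im,None,fx=3.7,fy=3.7,interpolation=2))
E
```

```text
time: 12.37
tcp_pos: [0.5923, 0.027, 0.2763]
ee_rot: [0.2, 75.0, 76.3]
ft_force: [0.5, 1.2, -5.2]
gripper_width: 0.13
t 12.3667 tcp [0.5923 0.027  0.2763] st [0.0314 0.0004 0.2763] J [-13.  20.  77.  15.  83. -91.] F [ 0.5  1.2 -5.2] g 0.13
 shift tool mm [ 0.9  0.4 -0.1] turn [-0.07 -0.02 -0.04] toolx [ 0.061  0.251 -0.966] z [0.232 0.938 0.258]
```

View pics/side6c.png

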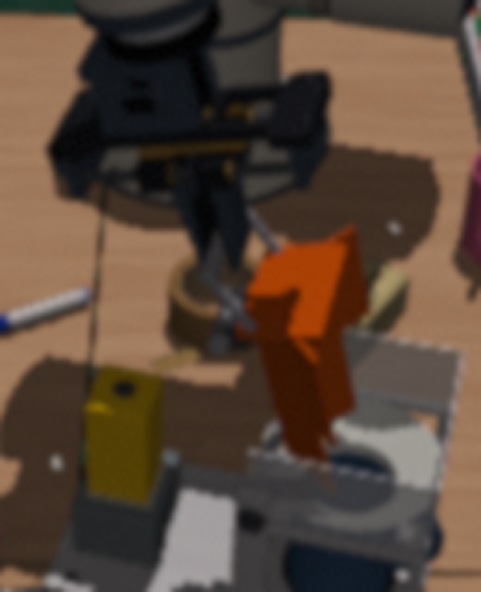

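```bash
cat >> h.py <<'E'
def arc(targets,tilt=15):
    t=np.radians(tilt); X=-np.sin(t)*SX-np.cos(t)*SZ
    s=monitor.observe(); M=R.from_euler('xyz',s['ee_rot'],degrees=True).as_matrix()
    G=s['tcp_pos']-(.019+OFF)*M[:,0]; g=tost(G); print('t',s['time'],'grasp st',(g*1000).round(1),'r',np.hypot(g[0],g[2]-.14).round(4),'ang',np.arctan2(g[2]-.14,g[0]).round(3),'F',s['ft_force'].round(1),'w',s['gripper_width'].round(3))
    p=G
    for a in targets:
        q=st(.195*np.cos(a),0,.14+.195*np.sin(a)); print(round(a,3),(M.T@(q-p)*1000).round(1)); p=q
    plang(q,X,SX)
E
python3 - <<'E'
from h import *
arc(np.arange(1.3,.8,-.05))
E
```

```text
Traceback (most recent call last):
  File "h.py", line 37, in arc
    G=s['tcp_pos']-(.019+OFF)*M[:,0]; g=tost(G); print('t',s['time'],'grasp st',(g*1000).round(1),'r',np.hypot(g[0],g[2]-.14).round(4),'ang',np.arctan2(g[2]-.14,g[0]).round(3),'F',s['ft_force'].round(1),'w',s['gripper_width'].round(3))
                                                                                                                                                                                                               ^^^^^^^^^^^^^^^^^^^^^^^^
AttributeError: 'float' object has no attribute 'round'
```

```bash
sed -i "s/s\['gripper_width'\].round(3)/round(s['gripper_width'],3)/" h.py
python3 - <<'E'
from h import *
arc(np.arange(1.3,.8,-.05))
E
```

```text
t 12.4167 grasp st [ 45.6   0.5 329.4] r 0.1948 ang 1.335 F [ 0.6  0.7 -2.3] w 0.129
1.3 [-0.3  0.4 -6.7]
1.25 [ 0.3 -0.  -9.7]
1.2 [ 0.8 -0.  -9.7]
1.15 [ 1.3 -0.  -9.7]
1.1 [ 1.8 -0.  -9.6]
1.05 [ 2.3 -0.  -9.5]
1.0 [ 2.7 -0.  -9.4]
0.95 [ 3.2 -0.  -9.2]
0.9 [ 3.7 -0.  -9. ]
0.85 [ 4.1 -0.  -8.8]
t 12.4167 tcp [0.5923 0.0271 0.2762] st [0.0314 0.0004 0.2762] J [-13.  20.  77.  15.  83. -91.] F [ 0.6  0.7 -2.3] g 0.129
 shift tool mm [ 19.9   0.3 -91.3] turn [-0.07 -0.02 -0.04] toolx [ 0.061  0.251 -0.966] z [0.232 0.938 0.258]
```

```bash
python3 -m creep '[{"tx":0,"ty":0,"tz":-7,"wx":0,"wy":0,"wz":0},{"tx":0.3,"ty":0,"tz":-10,"wx":0,"wy":0,"wz":0},{"tx":1,"ty":0,"tz":-10,"wx":0,"wy":0,"wz":0},{"tx":1.5,"ty":0,"tz":-10,"wx":0,"wy":0,"wz":0},{"tx":0,"ty":0,"tz":0,"wx":0,"wy":0,"wz":0}]'
python3 - <<'E'
from h import *
arc(np.arange(1.1,.7,-.05))
E
```

```text
time: 12.83
tcp_pos: [0.5832, -0.0103, 0.2632]
ee_rot: [-0.0, 75.0, 76.2]
ft_force: [0.6, 0.5, -4.4]
gripper_width: 0.129
t 12.8333 grasp st [ 84.1   0.4 316.4] r 0.1954 ang 1.126 F [ 0.6  0.5 -4.4] w 0.129
1.1 [ 1.4  0.4 -4.9]
1.05 [ 2.3 -0.  -9.5]
1.0 [ 2.7 -0.  -9.4]
0.95 [ 3.2 -0.  -9.2]
0.9 [ 3.7 -0.  -9. ]
0.85 [ 4.1 -0.  -8.8]
0.8 [ 4.5 -0.  -8.6]
0.75 [ 5.  -0.  -8.4]
0.7 [ 5.4 -0.  -8.1]
t 12.8333 tcp [ 0.5832 -0.0103  0.2632] st [0.0699 0.0004 0.2632] J [-17.  20.  79.  15.  82. -95.] F [ 0.6  0.5 -4.4] g 0.129
 shift tool mm [ 32.2   0.4 -75.9] turn [-0.01 -0.    0.01] toolx [ 0.062  0.251 -0.966] z [0.231 0.938 0.259]
```

Tracks nicely (r 195.4).

```bash
python3 -m creep '[{"tx":1.5,"ty":0.4,"tz":-5,"wx":0,"wy":0,"wz":0},{"tx":2.3,"ty":0,"tz":-9.5,"wx":0,"wy":0,"wz":0},{"tx":2.7,"ty":0,"tz":-9.5,"wx":0,"wy":0,"wz":0},{"tx":3.2,"ty":0,"tz":-9.2,"wx":0,"wy":0,"wz":0},{"tx":0,"ty":0,"tz":0,"wx":0,"wy":0,"wz":0}]'
python3 - <<'E'
from h import *
arc(np.arange(.9,.5,-.05))
E
```

```text
time: 13.25
tcp_pos: [0.575, -0.0433, 0.2432]
ee_rot: [-0.2, 75.0, 75.9]
ft_force: [1.9, -0.8, -2.5]
gripper_width: 0.131
t 13.25 grasp st [118.    0.3 296.4] r 0.1959 ang 0.924 F [ 1.9 -0.8 -2.5] w 0.131
0.9 [ 2.7  0.3 -4. ]
0.85 [ 4.1 -0.  -8.8]
0.8 [ 4.5 -0.  -8.6]
0.75 [ 5.  -0.  -8.4]
0.7 [ 5.4 -0.  -8.1]
0.65 [ 5.8 -0.  -7.9]
0.6 [ 6.2 -0.  -7.6]
0.55 [ 6.5 -0.  -7.2]
t 13.25 tcp [ 0.575  -0.0433  0.2432] st [0.1038 0.0004 0.2432] J [-20.  21.  81.  15.  80. -99.] F [ 1.9 -0.8 -2.5] g 0.131
 shift tool mm [ 40.1   0.3 -60.6] turn [-0.08 -0.03  0.07] toolx [ 0.063  0.251 -0.966] z [0.232 0.938 0.258]
```

```bash
python3 -m creep '[{"tx":2.7,"ty":0.3,"tz":-4,"wx":0,"wy":0,"wz":0},{"tx":4,"ty":0,"tz":-8.8,"wx":0,"wy":0,"wz":0},{"tx":4.5,"ty":0,"tz":-8.6,"wx":0,"wy":0,"wz":0},{"tx":5,"ty":0,"tz":-8.4,"wx":0,"wy":0,"wz":0},{"tx":0,"ty":0,"tz":0,"wx":0,"wy":0,"wz":0}]'
python3 - <<'E'
from h import *
arc(np.arange(.7,.32,-.05))
p,d=grab('side','side7')
im=p[110:270,210:340,::-1]; cv2.imwrite('pics/side7c.png',cv2.resize(im,None,fx=3.7,fy=3.7,interpolation=2))
E
```

```text
time: 13.67
tcp_pos: [0.5684, -0.07, 0.2179]
ee_rot: [-0.3, 75.1, 75.8]
ft_force: [1.0, -1.8, -1.7]
gripper_width: 0.127
t 13.6667 grasp st [1.455e+02 2.000e-01 2.710e+02] r 0.1958 ang 0.733 F [ 1.  -1.8 -1.7] w 0.127
0.7 [ 4.3  0.2 -4.9]
0.65 [ 5.8 -0.  -7.8]
0.6 [ 6.2 -0.  -7.5]
0.55 [ 6.5  0.  -7.2]
0.5 [ 6.9  0.  -6.9]
0.45 [ 7.2  0.  -6.5]
0.4 [ 7.5  0.  -6.2]
0.35 [ 7.8  0.  -5.8]
t 13.6667 tcp [ 0.5684 -0.07    0.2179] st [0.1313 0.0003 0.2179] J [ -23.   22.   83.   15.   78. -103.] F [ 1.  -1.8 -1.7] g 0.127
 shift tool mm [ 52.3   0.3 -52.9] turn [-0.1  -0.07  0.11] toolx [ 0.063  0.25  -0.966] z [0.232 0.938 0.258]
```

View pics/side7c.png

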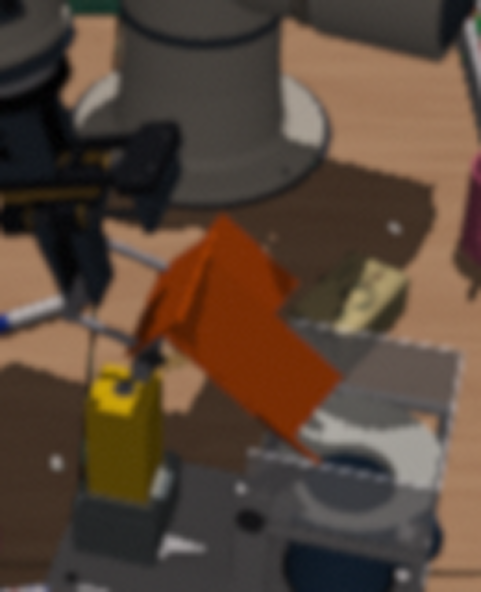

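```bash
python3 -m creep '[{"tx":4.3,"ty":0.2,"tz":-4.9,"wx":0,"wy":0,"wz":0},{"tx":5.8,"ty":0,"tz":-7.8,"wx":0,"wy":0,"wz":0},{"tx":6.2,"ty":0,"tz":-7.5,"wx":0,"wy":0,"wz":0},{"tx":6.5,"ty":0,"tz":-7.2,"wx":0,"wy":0,"wz":0},{"tx":3,"ty":0,"tz":-3,"wx":0,"wy":0,"wz":0},{"tx":0,"ty":0,"tz":0,"wx":0,"wy":0,"wz":0}]'
python3 - <<'E'
from h import *
arc(np.arange(.5,.32,-.03))
E
```

```text
time: 14.22
tcp_pos: [0.5627, -0.0933, 0.1836]
ee_rot: [-0.5, 75.1, 75.6]
ft_force: [0.7, -1.4, 0.6]
gripper_width: 0.125
t 14.2167 grasp st [1.694e+02 2.000e-01 2.368e+02] r 0.1951 ang 0.519 F [ 0.7 -1.4  0.6] w 0.125
0.5 [ 2.7  0.2 -2.5]
0.47 [ 4.3  0.  -4. ]
0.44 [ 4.4  0.  -3.8]
0.41 [ 4.5  0.  -3.7]
0.38 [ 4.6  0.  -3.6]
0.35 [ 4.7  0.  -3.4]
t 14.2167 tcp [ 0.5627 -0.0933  0.1836] st [0.1553 0.0003 0.1836] J [ -26.   24.   85.   15.   74. -106.] F [ 0.7 -1.4  0.6] g 0.125
 shift tool mm [ 25.4   0.4 -20.9] turn [-0.06 -0.09  0.16] toolx [ 0.064  0.249 -0.966] z [0.232 0.938 0.257]
```

```bash
python3 -m creep '[{"tx":2.7,"ty":0.2,"tz":-2.5,"wx":0,"wy":0,"wz":0},{"tx":4.3,"ty":0,"tz":-4,"wx":0,"wy":0,"wz":0},{"tx":4.4,"ty":0,"tz":-3.8,"wx":0,"wy":0,"wz":0},{"tx":3,"ty":0,"tz":-2.5,"wx":0,"wy":0,"wz":0},{"tx":0,"ty":0,"tz":0,"wx":0,"wy":0,"wz":0}]'
python3 - <<'E'
from h import *
arc(np.arange(.4,.34,-.02))
E
```

```text
time: 14.63
tcp_pos: [0.5605, -0.102, 0.1647]
ee_rot: [-0.6, 75.1, 75.6]
ft_force: [0.6, -2.1, -1.0]
gripper_width: 0.124
t 14.6333 grasp st [1.785e+02 2.000e-01 2.179e+02] r 0.1948 ang 0.411 F [ 0.6 -2.1 -1. ] w 0.124
0.4 [ 1.6  0.2 -1.6]
0.38 [ 3.1  0.  -2.4]
0.36 [ 3.2  0.  -2.3]
t 14.6333 tcp [ 0.5605 -0.102   0.1647] st [0.1643 0.0003 0.1647] J [ -26.   25.   87.   15.   72. -108.] F [ 0.6 -2.1 -1. ] g 0.124
 shift tool mm [ 7.8  0.3 -6.2] turn [-0.04 -0.08  0.16] toolx [ 0.064  0.249 -0.966] z [0.231 0.938 0.258]
```

```bash
python3 -m creep '[{"tx":1.6,"ty":0.2,"tz":-1.6,"wx":0,"wy":0,"wz":0},{"tx":2.5,"ty":0,"tz":-2,"wx":0,"wy":0,"wz":0},{"tx":2,"ty":0,"tz":-1.5,"wx":0,"wy":0,"wz":0},{"tx":0,"ty":0,"tz":0,"wx":0,"wy":0,"wz":0}]'
python3 - <<'E'
from h import *
arc(np.arange(.37,.34,-.01))
E
```

```text
time: 14.97
tcp_pos: [0.5597, -0.1052, 0.1568]
ee_rot: [-0.6, 75.0, 75.5]
ft_force: [1.5, -0.3, -2.0]
gripper_width: 0.131
t 14.9667 grasp st [1.818e+02 1.000e-01 2.100e+02] r 0.1948 ang 0.367 F [ 1.5 -0.3 -2. ] w 0.131
0.37 [-0.5  0.1  0.1]
0.36 [ 1.6  0.  -1.1]
0.35 [ 1.6  0.  -1.1]
t 14.9667 tcp [ 0.5597 -0.1052  0.1568] st [0.1676 0.0003 0.1568] J [ -27.   26.   87.   15.   71. -109.] F [ 1.5 -0.3 -2. ] g 0.131
 shift tool mm [ 2.6  0.3 -2.1] turn [-0.03 -0.05  0.17] toolx [ 0.065  0.25  -0.966] z [0.231 0.938 0.258]
```

```bash
python3 -m creep '[{"tx":1.2,"ty":0,"tz":-0.9,"wx":0,"wy":0,"wz":0},{"tx":1.2,"ty":0,"tz":-0.9,"wx":0,"wy":0,"wz":0},{"tx":1,"ty":0,"tz":-0.7,"wx":0,"wy":0,"wz":0}]'
python3 - <<'E'
from h import *
arc(np.arange(.36,.34,-.01))
E
```

```text
time: 15.22
tcp_pos: [0.5595, -0.1065, 0.1531]
ee_rot: [-0.7, 75.0, 75.5]
ft_force: [-4.0, 3.7, 18.7]
gripper_width: 0.126
t 15.2167 grasp st [1.831e+02 2.000e-01 2.062e+02] r 0.1947 ang 0.347 F [-4.   3.7 18.7] w 0.126
0.36 [-2.2  0.2  1.3]
0.35 [ 1.6  0.  -1.1]
t 15.2167 tcp [ 0.5595 -0.1065  0.1531] st [0.1689 0.0004 0.1531] J [ -27.   26.   87.   16.   70. -109.] F [-4.   3.7 18.7] g 0.126
 shift tool mm [-0.6  0.4  0.1] turn [-0.02 -0.02  0.19] toolx [ 0.065  0.25  -0.966] z [0.231 0.938 0.259]
```

```bash
python3 -m creep '[{"tx":-0.8,"ty":0,"tz":0,"wx":0,"wy":0,"wz":0},{"tx":0,"ty":0,"tz":0,"wx":0,"wy":0,"wz":0},{"tx":0,"ty":0,"tz":0,"wx":0,"wy":0,"wz":0},{"tx":0,"ty":0,"tz":0,"wx":0,"wy":0,"wz":0}]' 0.35; python3 -m creep '[{"tx":-15,"ty":0,"tz":0,"wx":0,"wy":0,"wz":0},{"tx":-25,"ty":0,"tz":0,"wx":0,"wy":0,"wz":0},{"tx":-30,"ty":0,"tz":0,"wx":0,"wy":0,"wz":0},{"tx":-35,"ty":0,"tz":0,"wx":0,"wy":0,"wz":0},{"tx":-35,"ty":0,"tz":0,"wx":0,"wy":0,"wz":0},{"tx":-35,"ty":0,"tz":0,"wx":0,"wy":0,"wz":0},{"tx":-20,"ty":0,"tz":0,"wx":0,"wy":0,"wz":0},{"tx":0,"ty":0,"tz":0,"wx":0,"wy":0,"wz":0}]' 1
python3 - <<'E'
from h import *
plang([.433,.3375,.13],(0,0,-1),SX)
for n,b in(('top',(180,60,340,200)),('side',(210,130,340,290))):
    p,d=grab(n,n+'8')
    im=p[b[1]:b[3],b[0]:b[2],::-1]; cv2.imwrite(f'pics/{n}8c.png',cv2.resize(im,None,fx=3.6,fy=3.6,interpolation=2))
    S=(world(n,d)-HINGE*[1,1,0])@np.stack([SX,SY,SZ],1); hsv=cv2.cvtColor(p,cv2.COLOR_RGB2HSV)
    q=(abs(S[...,2]-.21)<.012)&(abs(S[...,0]-.19)<.02)&(abs(S[...,1])<.06)
    c=S[q]; print(n,'bar',q.sum(),np.median(c,0).round(4), 'top',np.percentile(c[:,2],95).round(4))
    for lab,(u0,v0) in {'red':proj(n,[.433,.338,.03]),'black':proj(n,[.5525,.344,.03])}.items(): print(lab,u0,v0)
E
```

```text
time: 15.55
tcp_pos: [0.5592, -0.1067, 0.154]
ee_rot: [-0.7, 75.0, 75.5]
ft_force: [-0.1, 0.3, 0.3]
gripper_width: 0.348
time: 16.22
tcp_pos: [0.5437, -0.1565, 0.3491]
ee_rot: [0.8, 75.0, 77.0]
ft_force: [-0.7, -0.4, -0.6]
gripper_width: 0.902
t 16.2167 tcp [ 0.5437 -0.1565  0.3491] st [ 0.2212 -0.003   0.3491] J [ -32.   18.   69.   14.   98. -107.] F [-0.7 -0.4 -0.6] g 0.902
 shift tool mm [382.6 224.3 367.1] turn [-1.000e-02  1.495e+01 -2.100e-01] toolx [ 0.058  0.251 -0.966] z [0.231 0.938 0.258]
top bar 149 [ 0.1826 -0.0011  0.2118] top 0.2146
red 147.47047282010638 192.79747013917688
black 147.85536756514392 156.71748093638604
side bar 122 [0.1807 0.0039 0.209 ] top 0.2118
red 366.753072622584 215.6720819456433
black 375.6085505668987 243.64820471271065
```

View pics/side8c.png

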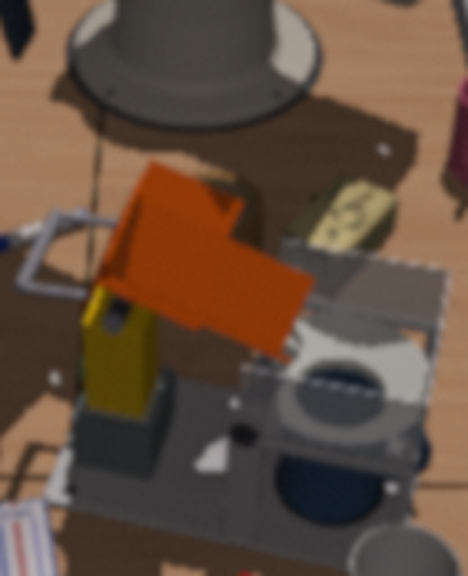

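View pics/top8.png

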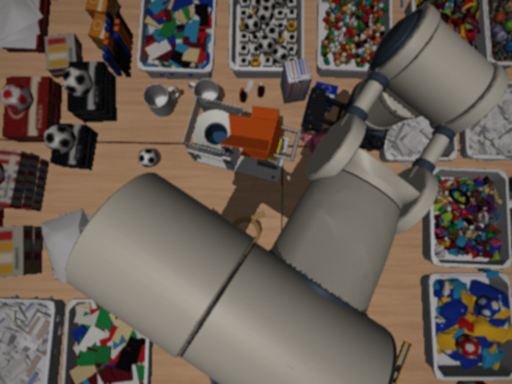

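```bash
python3 -m creep '[{"tx":0,"ty":10,"tz":20,"wx":0,"wy":7,"wz":0},{"tx":0,"ty":17,"tz":35,"wx":0,"wy":7,"wz":0},{"tx":0,"ty":17,"tz":35,"wx":0,"wy":0,"wz":0},{"tx":0,"ty":17,"tz":35,"wx":0,"wy":0,"wz":0},{"tx":0,"ty":17,"tz":35,"wx":0,"wy":0,"wz":0},{"tx":0,"ty":17,"tz":35,"wx":0,"wy":0,"wz":0},{"tx":0,"ty":17,"tz":35,"wx":0,"wy":0,"wz":0},{"tx":0,"ty":17,"tz":35,"wx":0,"wy":0,"wz":0},{"tx":0,"ty":17,"tz":35,"wx":0,"wy":0,"wz":0}]' 1
python3 - <<'E'
from h import *
plang([.433,.3375,.15],(0,0,-1),SX)
E
```

```text
time: 17.07
tcp_pos: [0.4674, 0.1691, 0.3485]
ee_rot: [51.2, 88.0, 126.7]
ft_force: [1.5, 0.6, 0.6]
gripper_width: 1.004
t 17.0667 tcp [0.4674 0.1691 0.3485] st [-0.0767 -0.1548  0.3485] J [ 12.  11.  77.   2.  93. -64.] F [1.5 0.6 0.6] g 1.004
 shift tool mm [258.9  68.3 148.7] turn [-0.7   1.29 -1.59] toolx [-0.021  0.029 -0.999] z [0.251 0.968 0.022]
```

```bash
python3 -m creep '[{"tx":0,"ty":12,"tz":30,"wx":-0.5,"wy":1.2,"wz":-1.5},{"tx":20,"ty":12,"tz":30,"wx":0,"wy":0,"wz":0},{"tx":30,"ty":12,"tz":26,"wx":0,"wy":0,"wz":0},{"tx":30,"ty":12,"tz":26,"wx":0,"wy":0,"wz":0},{"tx":35,"ty":8,"tz":20,"wx":0,"wy":0,"wz":0},{"tx":35,"ty":2,"tz":3,"wx":0,"wy":0,"wz":0},{"tx":35,"ty":0,"tz":0,"wx":0,"wy":0,"wz":0},{"tx":20,"ty":0,"tz":0,"wx":0,"wy":0,"wz":0},{"tx":0,"ty":0,"tz":0,"wx":0,"wy":0,"wz":0}]' 1
python3 - <<'E'
from h import *
plang([.433,.3375,.15],(0,0,-1),SX)
p,d=grab('side','side9'); im=p[110:270,290:430,::-1]; cv2.imwrite('pics/side9c.png',cv2.resize(im,None,fx=3.7,fy=3.7,interpolation=2))
hsv=cv2.cvtColor(p,cv2.COLOR_RGB2HSV)
m=cv2.inRange(hsv,(0,120,70),(6,255,255))|cv2.inRange(hsv,(172,120,70),(180,255,255)); m[:195]=0;m[240:]=0;m[:,:350]=0;m[:,385:]=0
print(np.argwhere(m).mean(0) if m.any() else None)
E
```

```text
time: 17.82
tcp_pos: [0.4277, 0.3249, 0.1282]
ee_rot: [124.3, 89.2, -158.7]
ft_force: [-0.7, -0.7, 0.3]
gripper_width: 0.998
t 17.8167 tcp [0.4277 0.3249 0.1282] st [-0.2186 -0.2305  0.1282] J [ 31.  25.  92.   0.  64. -46.] F [-0.7 -0.7  0.3] g 0.998
 shift tool mm [33.1 -2.7 13.8] turn [ 0.76 -0.48 -0.69] toolx [-0.014 -0.005 -1.   ] z [ 0.225  0.974 -0.008]
[214.36363636 369.        ]
```

View pics/side9c.png

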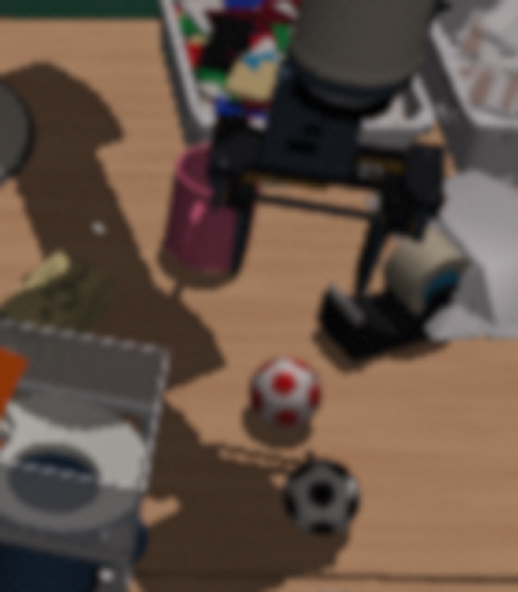

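```bash
python3 -m creep '[{"tx":10,"ty":-2.5,"tz":13.5,"wx":0.7,"wy":-0.5,"wz":-0.7},{"tx":25,"ty":0,"tz":0,"wx":0,"wy":0,"wz":0},{"tx":15,"ty":0,"tz":0,"wx":0,"wy":0,"wz":0},{"tx":0,"ty":0,"tz":0,"wx":0,"wy":0,"wz":0}]' 1
python3 - <<'E'
from h import *
plang([.433,.3375,.033],(0,0,-1),SX)
E
```

```text
time: 18.2
tcp_pos: [0.4349, 0.3389, 0.0818]
ee_rot: [-45.7, 89.7, 30.5]
ft_force: [-0.7, -0.3, -0.2]
gripper_width: 1.002
t 18.2 tcp [0.4349 0.3389 0.0818] st [-0.2339 -0.2268  0.0818] J [ 32.  29.  94.  -0.  57. -45.] F [-0.7 -0.3 -0.2] g 1.002
 shift tool mm [103.8   1.9  -2.2] turn [0.05 0.21 0.22] toolx [ 0.005  0.003 -1.   ] z [0.238 0.971 0.004]
```

```bash
python3 -m creep '[{"tx":15,"ty":2,"tz":-2,"wx":0,"wy":0.2,"wz":0.2},{"tx":25,"ty":0,"tz":0,"wx":0,"wy":0,"wz":0},{"tx":25,"ty":0,"tz":0,"wx":0,"wy":0,"wz":0},{"tx":15,"ty":0,"tz":0,"wx":0,"wy":0,"wz":0},{"tx":8,"ty":0,"tz":0,"wx":0,"wy":0,"wz":0},{"tx":0,"ty":0,"tz":0,"wx":0,"wy":0,"wz":0}]' 1
python3 - <<'E'
from h import *
plang([.433,.3375,.032],(0,0,-1),SX)
p,d=grab('side','side10'); im=p[150:270,310:430,::-1]; cv2.imwrite('pics/side10c.png',cv2.resize(im,None,fx=4.5,fy=4.5,interpolation=2))
E
```

```text
time: 18.7
tcp_pos: [0.4384, 0.3402, 0.0006]
ee_rot: [-45.5, 89.3, 30.7]
ft_force: [-0.8, -0.2, 1.2]
gripper_width: 1.002
t 18.7 tcp [0.4384 0.3402 0.0006] st [-0.236  -0.2238  0.0006] J [ 32.  36.  98.  -0.  46. -45.] F [-0.8 -0.2  1.2] g 1.002
 shift tool mm [23.5  4.8 -4.1] turn [0.03 0.47 0.48] toolx [ 0.01   0.006 -1.   ] z [0.238 0.971 0.008]
```

View pics/side10c.png

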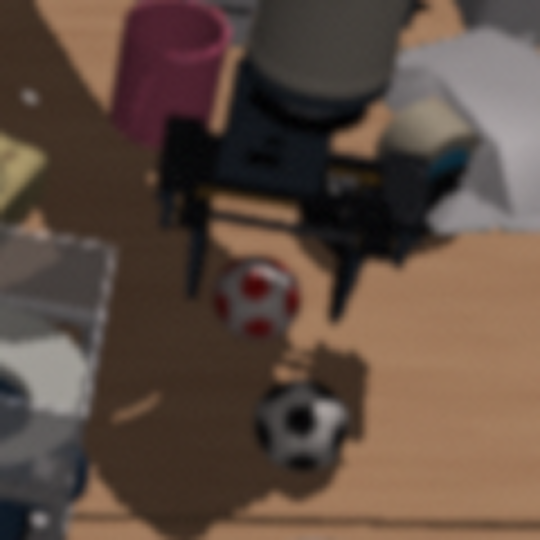

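```bash
python3 -m creep '[{"tx":6,"ty":5,"tz":-4,"wx":0,"wy":0.4,"wz":0.4},{"tx":7,"ty":0,"tz":0,"wx":0,"wy":0,"wz":0},{"tx":6,"ty":0,"tz":0,"wx":0,"wy":0,"wz":0},{"tx":3,"ty":0,"tz":0,"wx":0,"wy":0,"wz":0},{"tx":0,"ty":0,"tz":0,"wx":0,"wy":0,"wz":0}]' 1
python3 - <<'E'
from h import *
plang([.433,.3375,.032],(0,0,-1),SX)
E
```

```text
time: 19.17
tcp_pos: [0.435, 0.339, -0.0182]
ee_rot: [-45.5, 89.5, 30.7]
ft_force: [-0.6, -0.5, 0.6]
gripper_width: 0.996
t 19.1667 tcp [ 0.435   0.339  -0.0182] st [-0.2341 -0.2268 -0.0182] J [ 32.  37.  99.  -0.  44. -44.] F [-0.6 -0.5  0.6] g 0.996
 shift tool mm [ 4.8  1.6 -2. ] turn [0.03 0.32 0.33] toolx [ 0.007  0.004 -1.   ] z [0.238 0.971 0.006]
```

```bash
python3 -m creep '[{"tx":4.5,"ty":2,"tz":-2,"wx":0,"wy":0.3,"wz":0.3},{"tx":0,"ty":0,"tz":0,"wx":0,"wy":0,"wz":0}]' 1 5; python3 -m creep '[{"tx":0,"ty":0,"tz":0,"wx":0,"wy":0,"wz":0},{"tx":0,"ty":0,"tz":0,"wx":0,"wy":0,"wz":0},{"tx":0,"ty":0,"tz":0,"wx":0,"wy":0,"wz":0},{"tx":0,"ty":0,"tz":0,"wx":0,"wy":0,"wz":0},{"tx":0,"ty":0,"tz":0,"wx":0,"wy":0,"wz":0},{"tx":0,"ty":0,"tz":0,"wx":0,"wy":0,"wz":0},{"tx":0,"ty":0,"tz":0,"wx":0,"wy":0,"wz":0}]' 0 5
python3 - <<'E'
from h import *
plang([.433,.3375,.032],(0,0,-1),SX)
E
```

```text
time: 19.33
tcp_pos: [0.4325, 0.3375, -0.023]
ee_rot: [-78.8, 90.0, -2.6]
ft_force: [0.0, -0.5, 0.3]
gripper_width: 0.999
time: 19.92
tcp_pos: [0.4327, 0.3377, -0.0227]
ee_rot: [-49.3, 90.0, 26.9]
ft_force: [0.3, -0.6, 0.4]
gripper_width: 0.672
t 19.9167 tcp [ 0.4327  0.3377 -0.0227] st [-0.2322 -0.2287 -0.0227] J [ 32.  38.  99.  -0.  44. -44.] F [ 0.3 -0.6  0.4] g 0.672
 shift tool mm [ 0.3 -0.3 -0.1] turn [0.04 0.01 0.02] toolx [ 0.  0. -1.] z [0.238 0.971 0.   ]
```

```bash
python3 -m creep '[{"tx":-8,"ty":0,"tz":0,"wx":0,"wy":0,"wz":0},{"tx":-20,"ty":0,"tz":0,"wx":0,"wy":0,"wz":0},{"tx":-35,"ty":0,"tz":0,"wx":0,"wy":0,"wz":0},{"tx":-38,"ty":0,"tz":0,"wx":0,"wy":0,"wz":0},{"tx":-38,"ty":0,"tz":0,"wx":0,"wy":0,"wz":0},{"tx":-38,"ty":0,"tz":0,"wx":0,"wy":0,"wz":0},{"tx":-38,"ty":0,"tz":0,"wx":0,"wy":0,"wz":0},{"tx":-38,"ty":0,"tz":0,"wx":0,"wy":0,"wz":0},{"tx":-30,"ty":0,"tz":0,"wx":0,"wy":0,"wz":0},{"tx":-15,"ty":0,"tz":0,"wx":0,"wy":0,"wz":0},{"tx":0,"ty":0,"tz":0,"wx":0,"wy":0,"wz":0}]'
cat >> h.py <<'E'
A=.35
def ch(r,y,h): return st(r*np.cos(A)-h*np.sin(A),y,.14+r*np.sin(A)+h*np.cos(A))
CX=np.sin(A)*SX-np.cos(A)*SZ; CZ=np.cos(A)*SX+np.sin(A)*SZ
E
python3 - <<'E'
from h import *
plang(ch(.088,0,.133),CX,CZ)
E
```

```text
time: 20.83
tcp_pos: [0.4296, 0.3357, 0.296]
ee_rot: [141.7, 90.0, -142.1]
ft_force: [0.2, 0.6, -1.0]
gripper_width: 0.67
t 20.8333 tcp [0.4296 0.3357 0.296 ] st [-0.2295 -0.2313  0.296 ] J [ 32.  16.  78.  -0.  86. -44.] F [ 0.2  0.6 -1. ] g 0.67
 shift tool mm [  52.6 -231.1 -285.6] turn [ 3.000e-02  2.003e+01 -1.000e-02] toolx [-0. -0. -1.] z [ 0.238  0.971 -0.   ]
```

```bash
python3 -m creep '[{"tx":0,"ty":-14,"tz":-18,"wx":0,"wy":0,"wz":0},{"tx":0,"ty":-24,"tz":-30,"wx":0,"wy":0,"wz":0},{"tx":0,"ty":-24,"tz":-30,"wx":0,"wy":0,"wz":0},{"tx":0,"ty":-24,"tz":-30,"wx":0,"wy":3,"wz":0},{"tx":0,"ty":-24,"tz":-30,"wx":0,"wy":3,"wz":0},{"tx":0,"ty":-24,"tz":-30,"wx":0,"wy":3,"wz":0},{"tx":0,"ty":-24,"tz":-30,"wx":0,"wy":3,"wz":0},{"tx":0,"ty":-24,"tz":-30,"wx":0,"wy":3,"wz":0},{"tx":0,"ty":-18,"tz":-20,"wx":0,"wy":3,"wz":0},{"tx":0,"ty":0,"tz":0,"wx":0,"wy":2,"wz":0},{"tx":0,"ty":0,"tz":0,"wx":0,"wy":0,"wz":0}]'
python3 - <<'E'
from h import *
plang(ch(.088,0,.133),CX,CZ)
E
```

```text
time: 21.75
tcp_pos: [0.5651, 0.0339, 0.3163]
ee_rot: [178.8, 69.0, -104.9]
ft_force: [-0.6, -0.2, -2.1]
gripper_width: 0.671
t 21.75 tcp [0.5651 0.0339 0.3163] st [ 0.0312 -0.0277  0.3163] J [ 10.  24.  67. -19.  98. -67.] F [-0.6 -0.2 -2.1] g 0.671
 shift tool mm [ 76.7 -28.2   2.9] turn [ 0.21 -0.94 -0.39] toolx [-0.092 -0.346 -0.934] z [ 0.219  0.908 -0.358]
```

```bash
python3 -m creep '[{"tx":20,"ty":-20,"tz":3,"wx":0.2,"wy":-0.9,"wz":-0.4},{"tx":25,"ty":-8,"tz":0,"wx":0,"wy":0,"wz":0},{"tx":20,"ty":0,"tz":0,"wx":0,"wy":0,"wz":0},{"tx":0,"ty":0,"tz":0,"wx":0,"wy":0,"wz":0},{"tx":0,"ty":0,"tz":0,"wx":0,"wy":0,"wz":0}]'
python3 - <<'E'
from h import *
plang(ch(.088,0,.056),CX,CZ)
p,d=grab('side','side11'); im=p[110:270,210:340,::-1]; cv2.imwrite('pics/side11c.png',cv2.resize(im,None,fx=3.7,fy=3.7,interpolation=2))
s=monitor.observe(); M=R.from_euler('xyz',s['ee_rot'],degrees=True).as_matrix(); G=s['tcp_pos']-.055*M[:,0]
u,v=proj('side',G); print('grasp px',u,v,(u-210)*3.7,(v-110)*3.7, tost(G))
E
```

```text
time: 22.17
tcp_pos: [0.5864, 0.0094, 0.2508]
ee_rot: [179.7, 70.3, -103.9]
ft_force: [0.2, -0.4, 0.8]
gripper_width: 0.672
t 22.1667 tcp [0.5864 0.0094 0.2508] st [ 0.0499 -0.0011  0.2508] J [  7.  27.  72. -18.  89. -68.] F [ 0.2 -0.4  0.8] g 0.672
 shift tool mm [85.9 -1.2 -3.6] turn [ 0.17  0.32 -0.04] toolx [-0.081 -0.328 -0.941] z [ 0.222  0.915 -0.338]
grasp px 274.96009591934245 181.90336236307607 240.35235490156708 266.04244074338146 [ 0.03126978 -0.00120645  0.30261786]
```

View pics/side11c.png

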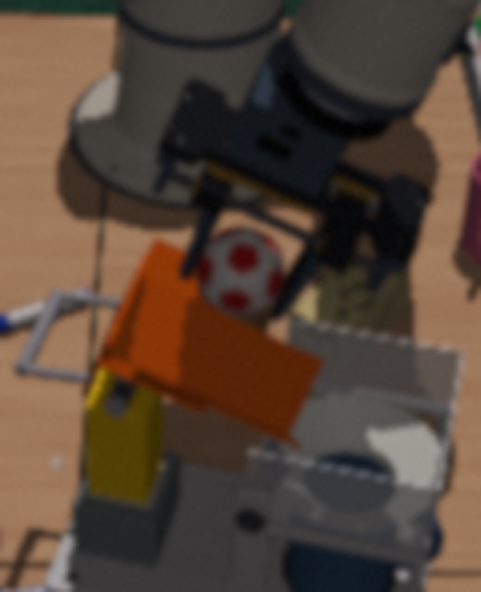

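```bash
python3 -m creep '[{"tx":15,"ty":-1,"tz":-3.5,"wx":0.2,"wy":0.3,"wz":0},{"tx":20,"ty":0,"tz":0,"wx":0,"wy":0,"wz":0},{"tx":20,"ty":0,"tz":0,"wx":0,"wy":0,"wz":0},{"tx":10,"ty":0,"tz":0,"wx":0,"wy":0,"wz":0},{"tx":0,"ty":0,"tz":0,"wx":0,"wy":0,"wz":0}]'
python3 - <<'E'
from h import *
plang(ch(.088,0,.056),CX,CZ)
E
```

```text
time: 22.63
tcp_pos: [0.5834, -0.0126, 0.1959]
ee_rot: [-178.6, 70.2, -102.4]
ft_force: [-0.1, 0.8, -0.5]
gripper_width: 0.671
t 22.6333 tcp [ 0.5834 -0.0126  0.1959] st [0.072  0.0012 0.1959] J [  5.  28.  78. -19.  81. -67.] F [-0.1  0.8 -0.5] g 0.671
 shift tool mm [26.8  1.4 -1.3] turn [-0.04  0.31  0.49] toolx [-0.072 -0.33  -0.941] z [ 0.225  0.914 -0.338]
```

```bash
python3 -m creep '[{"tx":8,"ty":1.4,"tz":-1.3,"wx":0,"wy":0.3,"wz":0.4},{"tx":8,"ty":0,"tz":0,"wx":0,"wy":0,"wz":0},{"tx":5,"ty":0,"tz":0,"wx":0,"wy":0,"wz":0},{"tx":0,"ty":0,"tz":0,"wx":0,"wy":0,"wz":0}]'
python3 - <<'E'
from h import *
plang(ch(.088,0,.056),CX,CZ)
p,d=grab('side','side12'); im=p[110:270,210:340,::-1]; cv2.imwrite('pics/side12c.png',cv2.resize(im,None,fx=3.7,fy=3.7,interpolation=2))
E
```

```text
time: 22.97
tcp_pos: [0.5817, -0.0196, 0.1785]
ee_rot: [-179.1, 70.0, -102.9]
ft_force: [-0.8, -0.1, -0.4]
gripper_width: 0.672
t 22.9667 tcp [ 0.5817 -0.0196  0.1785] st [0.0792 0.0012 0.1785] J [  5.  29.  79. -19.  79. -66.] F [-0.8 -0.1 -0.4] g 0.672
 shift tool mm [ 7.9  1.2 -0.4] turn [-0.07  0.08  0.3 ] toolx [-0.076 -0.333 -0.94 ] z [ 0.225  0.912 -0.342]
```

View pics/side12c.png

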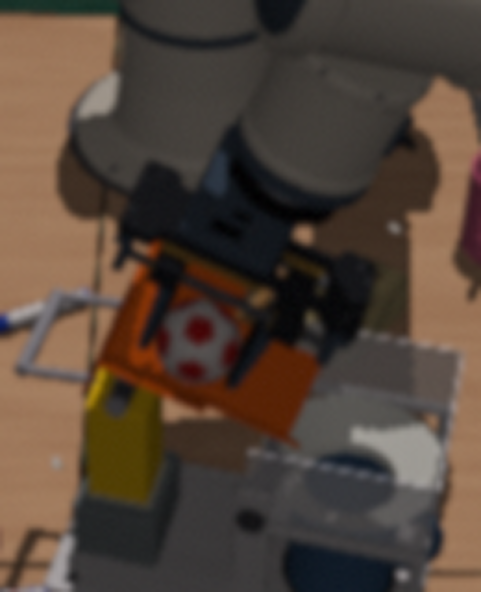

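```bash
python3 -m creep '[{"tx":3,"ty":1,"tz":0,"wx":0,"wy":0,"wz":0},{"tx":3,"ty":0,"tz":0,"wx":0,"wy":0,"wz":0},{"tx":1,"ty":0,"tz":0,"wx":0,"wy":0,"wz":0},{"tx":0,"ty":0,"tz":0,"wx":0,"wy":0,"wz":0}]'
python3 - <<'E'
from h import *
plang(ch(.088,0,.056),CX,CZ)
E
```

```text
time: 23.35
tcp_pos: [0.581, -0.0215, 0.1727]
ee_rot: [-178.7, 70.1, -102.5]
ft_force: [0.5, -0.3, -0.8]
gripper_width: 0.67
t 23.35 tcp [ 0.581  -0.0215  0.1727] st [0.0812 0.001  0.1727] J [  5.  29.  80. -19.  78. -66.] F [ 0.5 -0.3 -0.8] g 0.67
 shift tool mm [ 1.9  1.  -0.5] turn [-0.1   0.12  0.43] toolx [-0.074 -0.333 -0.94 ] z [ 0.226  0.913 -0.341]
```

```bash
python3 -m creep '[{"tx":2,"ty":1,"tz":0,"wx":0,"wy":0,"wz":0},{"tx":1.5,"ty":0,"tz":0,"wx":0,"wy":0,"wz":0},{"tx":0,"ty":0,"tz":0,"wx":0,"wy":0,"wz":0}]'; python3 -m creep '[{"tx":0,"ty":0,"tz":0,"wx":0,"wy":0,"wz":0},{"tx":0,"ty":0,"tz":0,"wx":0,"wy":0,"wz":0},{"tx":0,"ty":0,"tz":0,"wx":0,"wy":0,"wz":0},{"tx":0,"ty":0,"tz":0,"wx":0,"wy":0,"wz":0},{"tx":-15,"ty":0,"tz":0,"wx":0,"wy":0,"wz":0},{"tx":-25,"ty":0,"tz":0,"wx":0,"wy":0,"wz":0},{"tx":-30,"ty":0,"tz":0,"wx":0,"wy":0,"wz":0},{"tx":-30,"ty":0,"tz":0,"wx":0,"wy":0,"wz":0},{"tx":-30,"ty":0,"tz":0,"wx":0,"wy":0,"wz":0},{"tx":0,"ty":0,"tz":0,"wx":0,"wy":0,"wz":0}]' 0.82
python3 - <<'E'
from h import *
plang(ch(.088,0,.056),CX,CZ)
for n in('side','top'):
    p,d=grab(n,n+'13'); b=(210,110,340,270) if n=='side' else (160,60,320,200)
    im=p[b[1]:b[3],b[0]:b[2],::-1]; cv2.imwrite(f'pics/{n}13c.png',cv2.resize(im,None,fx=3.7,fy=3.7,interpolation=2))
E
```

```text
time: 23.6
tcp_pos: [0.5811, -0.0223, 0.1704]
ee_rot: [-178.2, 70.1, -102.0]
ft_force: [-1.2, 1.5, 0.5]
gripper_width: 0.67
time: 24.43
tcp_pos: [0.5881, 0.0219, 0.2954]
ee_rot: [-179.4, 70.0, -103.3]
ft_force: [-0.2, 0.4, 1.0]
gripper_width: 0.822
t 24.4333 tcp [0.5881 0.0219 0.2954] st [ 0.0374 -0.0025  0.2954] J [  8.  25.  67. -19.  95. -68.] F [-0.2  0.4  1. ] g 0.822
 shift tool mm [132.1  -2.    0.3] turn [-0.09  0.06  0.19] toolx [-0.078 -0.333 -0.94 ] z [ 0.226  0.912 -0.342]
```

View pics/side13c.png

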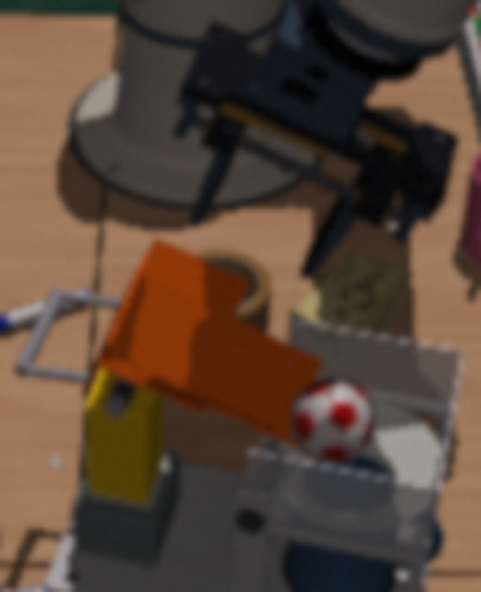

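View pics/top13c.png

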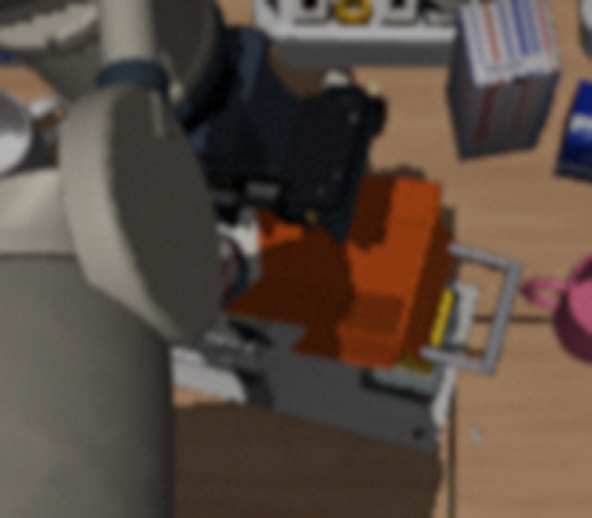

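Ball rolling off the chute end into the funnel. Back off further (up), wait, look again.

```bash
python3 -m creep '[{"tx":-30,"ty":0,"tz":0,"wx":0,"wy":0,"wz":0},{"tx":-30,"ty":0,"tz":0,"wx":0,"wy":0,"wz":0},{"tx":-30,"ty":25,"tz":0,"wx":0,"wy":0,"wz":0},{"tx":0,"ty":35,"tz":0,"wx":0,"wy":0,"wz":0},{"tx":0,"ty":35,"tz":0,"wx":0,"wy":0,"wz":0},{"tx":0,"ty":35,"tz":0,"wx":0,"wy":0,"wz":0},{"tx":0,"ty":35,"tz":0,"wx":0,"wy":0,"wz":0},{"tx":0,"ty":0,"tz":0,"wx":0,"wy":0,"wz":0},{"tx":0,"ty":0,"tz":0,"wx":0,"wy":0,"wz":0},{"tx":0,"ty":0,"tz":0,"wx":0,"wy":0,"wz":0},{"tx":0,"ty":0,"tz":0,"wx":0,"wy":0,"wz":0},{"tx":0,"ty":0,"tz":0,"wx":0,"wy":0,"wz":0}]'
python3 - <<'E'
from h import *
for n in('side','top'):
    p,d=grab(n,n+'14'); b=(210,110,340,270) if n=='side' else (160,60,320,200)
    im=p[b[1]:b[3],b[0]:b[2],::-1]; cv2.imwrite(f'pics/{n}14c.png',cv2.resize(im,None,fx=3.7,fy=3.7,interpolation=2))
E
```

```text
time: 25.53
tcp_pos: [0.4235, 0.0876, 0.3666]
ee_rot: [176.5, 69.2, -107.4]
ft_force: [-0.3, -0.9, 0.2]
gripper_width: 0.819
```

View pics/side14c.png

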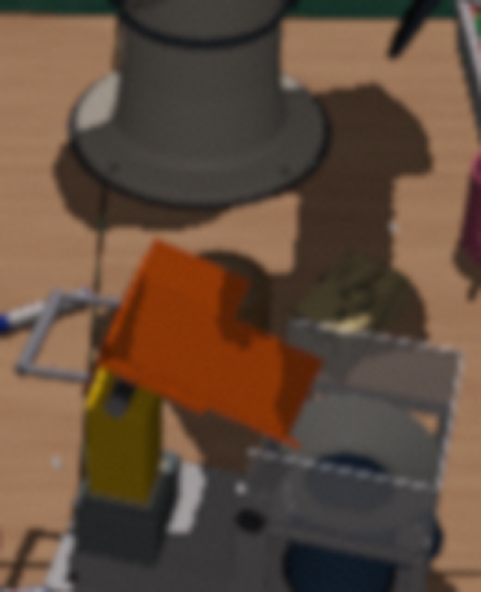

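View pics/top14.png

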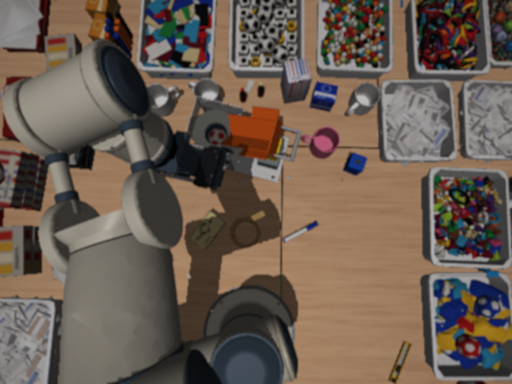

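Run:
```python
from h import *
p,d=grab('top','top15'); W=world('top',d); S=(W-HINGE*[1,1,0])@np.stack([SX,SY,SZ],1)
m=(np.hypot(S[...,0]+.06,S[...,1])<.03); print(m.sum(),np.percentile(S[m],[5,50,95],axis=0).round(3))
q=(abs(S[...,2]-.21)<.012)&(abs(S[...,0]-.19)<.02)&(abs(S[...,1])<.06); print('bar',np.median(S[q],0).round(4),np.percentile(S[q][:,2],95))
im=p[90:180,180:320,::-1]; cv2.imwrite('pics/top15c.png',cv2.resize(im,None,fx=5.5,fy=5.5,interpolation=2))
p,d=grab('side','side15'); im=p[190:280,260:400,::-1]; cv2.imwrite('pics/side15c.png',cv2.resize(im,None,fx=5.5,fy=5.5,interpolation=2))
```

```text
209 [[-0.084 -0.017  0.057]
 [-0.061  0.003  0.066]
 [-0.041  0.024  0.073]]
bar [ 0.1826 -0.0016  0.2117] 0.21477802187252779
```

View pics/top15c.png

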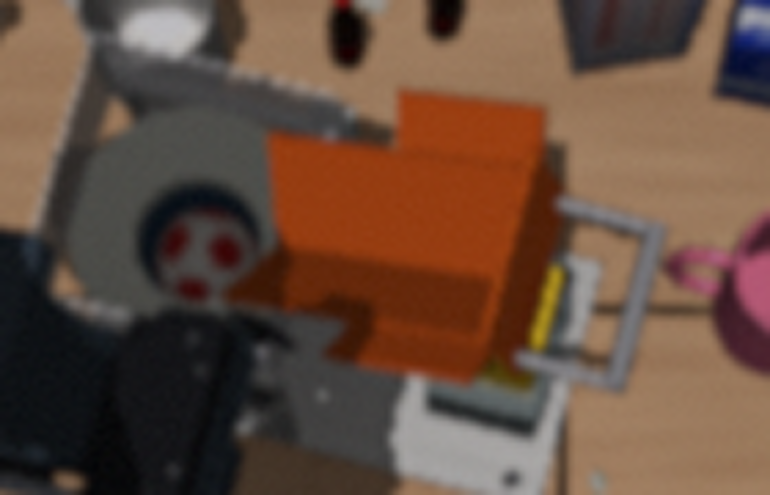

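View pics/side15c.png

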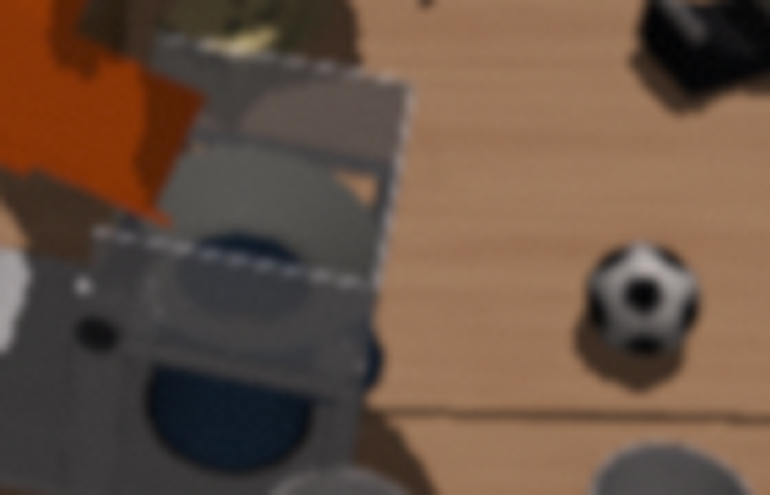

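Run:
```python
from h import *
print(monitor.observe()['ft_force']); print(arm.finish_job())
```

```text
[0.52451034 0.11413782 0.60876097]
the job is handed in; nothing more can be done
None
```

The job is done and handed in at about 25.6 s. The tall yellow spacer stands upright on the white square. The chute was held by its bar and lowered slowly until its roller rested on the spacer. The red-spotted ball was let go in the upper end of the chute and rolled down into the blue mug.

**Last checks**
- **Ball:** the top camera shows the red-spotted ball in the mug through the funnel throat, with its top about 70 mm above the table.
- **Chute:** the top of the lifting bar is at about 214 mm, which fits an angle of about 0.35 rad.
- **Spacer:** its top centre measured about 1.5 to 2 mm along x and 1 to 3 mm across from the pad centre. That was taken before the chute came down, and I did not repeat it afterwards.
- **Other items:** the black-spotted ball is where it was. The blue spacer and the mug look unmoved in the pictures, but I did not measure them again.
- **Robot:** it was clear of everything, with a wrist force below 1 N. The highest wrist force I read was about 23 N, when setting the spacer down.

**One disagreement:** the visible fingertips end about 36 mm short of the reported TCP. I confirmed this when a first close on the bar shut empty above it, and I corrected for it in the bar and ball grasps. The spacer had been picked up before I noticed, so it was held by only about its top 4 mm. It did not slip.

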